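Put the cabinet hardware away in the tin and the roll-top box

TASK

First take the lid off the green tin and lay it knob up on the cork mat, and roll the cover of the parts box fully open. With both open, put every brass knob that lies on the bench into the tin and every steel hinge into the front tray of the parts box. Finally roll the cover fully shut and set the lid back squarely on the tin, without tipping the tin over or shifting the glue bottle, tape measure or carton.

Things in the scene. Friction and masses are not known exactly. Their poses are not given: they have to be found in the camera images.
- rollbox: Grey half-drum parts box fixed to the bench, 290 mm deep (x), 286 wide (y), 175 high. Origin: centre of underside; x points to its back, the front (-x) faces the robot. Tray: floor 6 mm up, from x = -140 (front lip 50 mm high) to x = 7 (divider 51 mm high), between half-round cheeks at y = -135 and 135 (8 mm thick). The slatted wooden cover (radius 140) turns about the y axis at x = 0, z = 30 mm.
- cover (a joint): Angle (rad) of the curved cover on its circular track: 0 fully shut (lower edge at the front lip), 1.5 fully open (rolled over the top to the back, tray open from above). Stays where left; moving it takes about 3 to 6 N at its bar.
- cover_bar (a point): Middle of the cover's pull bar: round steel, 10 mm thick, 110 mm long, along the box's y, 52 mm clear of the cover, near its lower edge. At cover angle q it is at box x = -200 cos(0.349+q), z = 30 + 200 sin(0.349+q) mm: z = 98 in front when shut, 222 above the box when open. Can be pinched from above anywhere on its way; it may turn between the fingers.
- tin: Round green steel tin, loose on the bench, open at the top under its lid: 110 mm outer diameter, 75 mm high, 3 mm wall (inside diameter 104 mm), 4 mm floor, 0.7 kg. Origin: centre of its underside.
- lid_knob (a point): Loose lid, given half-way up its black knob (26 mm diameter, 36 high); z up when right way up. 18 to 22 mm below this point: green flange, 116 mm diameter. Below it a plug 12 mm deep, 90 mm diameter tapering to 80, bottom 34 mm below the point; it enters the tin's mouth with 7 mm to spare all round. The point is 97 mm above the tin's underside when seated, 37 above the bench on the mat. 0.15 kg.
- mat: Square cork mat stuck to the bench, 150 x 150 mm, 3 mm thick; origin at the centre of its underside.
- knob1_mid (a point): Brass cabinet knob, given at its centre (half-way up): square head 30 x 30 x 12 mm (sides along its x and y, edges slightly rounded) on a round foot of 22 mm diameter, 14 mm high; 26 mm in all, z from foot to head; it starts standing on its foot. 50 g. May be absent (None).
- knob2_mid (a point): Brass cabinet knob, like the others, given at its centre (half-way up): square head 30 x 30 x 12 mm (sides along its x and y, edges slightly rounded) on a round foot of 22 mm diameter, 14 mm high; 26 mm in all, z from foot to head; it starts standing on its foot. 50 g. May be absent (None).
- knob3_mid (a point): Brass cabinet knob, like the others, given at its centre (half-way up): square head 30 x 30 x 12 mm (sides along its x and y, edges slightly rounded) on a round foot of 22 mm diameter, 14 mm high; 26 mm in all, z from foot to head; it starts standing on its foot. 50 g. May be absent (None).
- hinge1_mid (a point): Steel concealed cabinet hinge, lying flat, given at the centre of its arm (half-way up): arm 62 mm long (its x) x 16 mm wide (its y) x 16 mm high; at its +x end a round cup of 35 mm diameter, 12 mm high, centred 40 mm along +x from this point. About 88 mm long in all, 80 g, best gripped across the arm. May be absent (None).
- hinge2_mid (a point): Steel concealed cabinet hinge, lying flat, given at the centre of its arm (half-way up): arm 62 mm long (its x) x 16 mm wide (its y) x 16 mm high; at its +x end a round cup of 35 mm diameter, 12 mm high, centred 40 mm along +x from this point. About 88 mm long in all, 80 g, best gripped across the arm. May be absent (None).
- hinge3_mid (a point): Steel concealed cabinet hinge, lying flat, given at the centre of its arm (half-way up): arm 62 mm long (its x) x 16 mm wide (its y) x 16 mm high; at its +x end a round cup of 35 mm diameter, 12 mm high, centred 40 mm along +x from this point. About 88 mm long in all, 80 g, best gripped across the arm. May be absent (None).
- glue: Bystander: glue bottle, 50 mm diameter, 110 mm high; origin at the centre of its underside.
- tape: Bystander: yellow tape measure standing up, 40 x 70 x 65 mm; origin at the centre of its underside.
- carton: Bystander: small cardboard carton, 60 x 100 x 60 mm; origin at the centre of its underside.
Mind the look-alikes: they are no part of the job. What is shaped like the part that bears knob1_mid but blue or pink is not meant.

How it is judged:
By the outcome, as a careful person would: the job done as asked, in the order asked, and still so for the second after the job is handed in, with the robot touching nothing.
Of knob1, knob2, knob3 only 2 to 3 are there at a start; the rules pass over those that are not, and their reading is None.
Of hinge1, hinge2, hinge3 only 1 to 3 are there at a start; the rules pass over those that are not, and their reading is None.
At some moment in a run one of knob1, knob2, knob3, hinge1, hinge2, hinge3 may be knocked a few centimetres aside while the robot is not near it.
Once in a run the grip may slacken for a moment while it holds something.
It also fails if it takes over 210 s, if anything falls off the work surface, if the arm or the gripper's body presses on something with over 40 N, if the wrist force passes 120 N, or if a joint passes its speed limit or range.

ROBOT

A 6-joint arm with a two-finger parallel gripper is mounted at the origin on the work surface. World frame = base frame: x ahead of the robot, y to its left, z up, the work surface at z = 0. Lengths are in m, angles in rad, forces in N, time in s.
With the tool pointing down it reaches from about 0.3 to 0.875 m from the base axis. Payload 6.4 kg.
Tool frame: the origin (TCP) lies at the very end of the fingers, on their centre line; the grasp point (between the pads) lies behind it (arm.pinch_z is the z of the grasp point in the tool frame, in m); z points along the fingers, y is the line along which they close (so a half turn about z gives the same grasp; the last joint's range is limited). The gripper opens to 85 mm and grips with 20 to 120 N. Pads are 22 mm wide; open, the fingers measure 114 mm over their backs; the gripper's body (76 mm by 85 mm) begins 54 mm behind the grasp point. The pads swing forward as they close: fully open they stand 13 mm farther back than shut.
Start: joints at [-1.399, 0.181, 1.607, -0, 1.354, -0.206], TCP at [0.212, -0.534, 0.231] pointing down, gripper open.
Joint ranges: [-2.99, 2.99], [-0.89, 2.07], [0.3, 2.58], [-1.14, 4.28], [0, 2.63], [-3.12, 3.12]. Speed limits (rad/s): [2.57, 2.57, 3.01, 3.14, 3.14, 3.14].

INTERFACE

Orientations are given as a rotation vector (axis times angle).
In Python, from cell import monitor, viewer, order, spot_in, pinpoint, arm gives the robot as it stands.
- The arm moves only by the shell command python3 -m jog 'ROWS' [FORCE]. ROWS is JSON, a list of rows, each an object of numbers: "tx", "ty", "tz": the shift along the tool's x, y, z in m; "rx", "ry", "rz": the turn, a rotation vector about the tool's x, y, z in degrees; "claw": the opening, from 0 (shut) to 1 (fully open). In form: [{"tx": .., "ty": .., "tz": .., "rx": .., "ry": .., "rz": .., "claw": ..}, ...]. A call has 1 to 20 rows; each row shifts and turns the commanded pose from where the row before left it, along the tool's axes as they then stand; what a row does not reach is not made up. A row lasts 1/8 s, in which the tool goes at most 62.5 mm and 10.7 degrees, less where a joint would pass 70% of its speed; a pose out of reach is approached as far as the arm can. A call is refused whole if a number of a shift passes 0.0625 or a number of a turn 10.7, either way. A call with a gripper value outside its range is refused whole. The fingers move at their own pace and stop on an object; FORCE is the grip in N (left out, the last holds). Time passes only in rows, so rows that do not move let the fingers close. It gives the time, the measured TCP pose, the force, the opening and the grip force at its end, in the units of the state.
- monitor.state(): the state, without advancing time (a new reading comes with each control period).
- viewer.snapshot(name): name is "scene" or "top" or "wrist"; returns (picture, depth): 420x560x3 uint8, red, green, blue; 420x560 float32, m along the optical axis (not along the pixel's ray), 0 where there is no reading.
- viewer.camera_model(name): a dict with "fovy" (degrees; the focal length in pixels is half the picture's height over the tangent of half this angle, whatever the lens; pixels are square), "cx", "cy" (the principal point, pixels), "R" (3x3) and "t" (3): a world point X has camera coordinates R X + t. Camera axes: x right, y down, z forward; pixel columns grow to the right and rows downward; lengths in m; the calibration is good to about 2 mm. The wrist camera is an equidistant fisheye: a pixel r from the principal point sees the ray r / f radians off the axis. A picture is of the moment at which its call begins: read the wrist's pose just before it. camera_model takes no time and is no camera call; for the wrist camera it gives the pose at the moment of the call.
- order.hand_in(): hands the job in; it is judged then, once.
Trained networks look in the newest picture that a camera, given by its name, has taken for a name from the list of things; names that differ only in an ending like _2 or _b are one class to them, and where a whole thing is asked for, a point or a joint stands for the part that bears it (a point fixed in the world has none). Each returns a list of dicts, best first, with "conf" (0 to 1); they miss things now and then, are a little off and sometimes report something else, mostly with a low value. They report only what shows in the picture. A call takes as long as a camera call. They do not tell look-alikes from the thing itself.
- spot_in(camera, query): "position" ([x, y, z] in m, in world coordinates, good to about 4 mm: the middle of the surface that is visible of it).
- pinpoint(camera, query): "position" ([x, y, z] in m, in world coordinates, good to about 4 mm: a listed point, or the origin of a listed thing).
The state is a dict: "t": time; "joint_pos": joint angles; "qd": joint speeds; "joint_efforts": joint torques, N m; "position": TCP position; "tool_rot": TCP orientation; "force": force on the tool from outside, world axes, zero at the start; "moment": the same for the moment, N m; "finger_gap": finger opening in m; "grip_force": force on a finger pad.
Only numpy, scipy, OpenCV 4.12 (cv2) and the standard library are available. Lean on these libraries where they do the work, as an engineer would, in place of code of your own. Each camera call takes 0.05 s, during which the arm holds its last target. There are 200 camera calls.

## Working session

There is one attempt and no reset: what is moved stays moved. The work goes in short steps, Python scripts to look and compute and a shell command to move; the robot and the scene stay as the last step left them, time stands still between calls to the robot, and variables do not carry over. Pictures are saved under pics/ and viewed, at most 14 in all, crops included, and the job is handed in when it is done.

```bash
mkdir -p pics; ls; cat > look.py <<'E'
from cell import monitor, viewer, order, spot_in, pinpoint, arm
import cv2, numpy as np
np.set_printoptions(precision=4,suppress=True)
def save(cam,name):
    p,d=viewer.snapshot(cam); cv2.imwrite(f'pics/{name}.png',p[:,:,::-1]); return p,d
def proj(cam,X):
    m=viewer.camera_model(cam); c=np.array(m['R'])@np.array(X)+np.array(m['t']); f=210/np.tan(np.radians(m['fovy']/2))
    return np.array([m['cx']+f*c[0]/c[2], m['cy']+f*c[1]/c[2]])
def unproj(cam,u,v,z):
    m=viewer.camera_model(cam); f=210/np.tan(np.radians(m['fovy']/2)); R=np.array(m['R']); t=np.array(m['t'])
    o=-R.T@t; r=R.T@np.array([(u-m['cx'])/f,(v-m['cy'])/f,1]); return o+r*(z-o[2])/r[2]
E
python3 - <<'E'
from look import *
for cam in ('top','scene'):
    save(cam,cam+'0')
    for q in ['rollbox','cover_bar','tin','lid_knob','mat','knob1_mid','hinge1_mid','glue','tape','carton']:
        for r in pinpoint(cam,q):
            if r['conf']>.2: print(cam,q,round(r['conf'],2),np.array(r['position']),proj(cam,r['position']).round())
s=monitor.state(); print(s['t'],s['position'],s['tool_rot'],s['finger_gap'],arm.pinch_z)
E
```

```text
pics
top cover_bar 0.7 [0.4077 0.3053 0.1201] [101. 300.]
top lid_knob 0.62 [ 0.6566 -0.0983  0.0955] [291. 183.]
top mat 0.83 [ 0.5949 -0.302   0.0032] [375. 216.]
top knob1_mid 0.63 [ 0.3664 -0.007   0.0149] [254. 316.]
top knob1_mid 0.59 [0.6183 0.0456 0.0144] [231. 209.]
top knob1_mid 0.55 [0.3691 0.1421 0.0127] [190. 316.]
top knob1_mid 0.5 [0.4413 0.05   0.009 ] [230. 283.]
top knob1_mid 0.34 [ 0.5282 -0.1675  0.0011] [321. 245.]
top hinge1_mid 0.87 [ 0.4401 -0.0607  0.0099] [277. 283.]
top glue 0.64 [ 0.7837 -0.1883 -0.0001] [324. 144.]
top tape 0.64 [ 0.6777 -0.4249  0.0002] [422. 182.]
top tape 0.43 [0.4403 0.0496 0.0115] [230. 284.]
top carton 0.82 [0.8024 0.0415 0.0034] [233. 138.]
scene rollbox 0.89 [ 0.586   0.283  -0.0006] [396. 216.]
scene rollbox 0.64 [ 0.6761 -0.4256 -0.0027] [132. 321.]
scene cover_bar 0.89 [0.4029 0.3108 0.1192] [374. 144.]
scene tin 0.77 [ 0.6562 -0.1019  0.    ] [274. 271.]
scene lid_knob 0.78 [ 0.6576 -0.1027  0.0986] [273. 239.]
scene mat 0.85 [ 0.5967 -0.3013 -0.0031] [183. 278.]
scene knob1_mid 0.66 [ 0.3616 -0.0079  0.0126] [266. 191.]
scene knob1_mid 0.51 [0.3677 0.1425 0.0091] [314. 182.]
scene knob1_mid 0.45 [0.4455 0.0516 0.0118] [297. 203.]
scene knob1_mid 0.42 [0.3509 0.0722 0.0103] [290. 184.]
scene hinge1_mid 0.5 [ 0.4385 -0.0639  0.0088] [257. 212.]
scene glue 0.81 [ 0.784  -0.1929 -0.0003] [256. 324.]
scene glue 0.69 [0.4009 0.3066 0.1176] [373. 145.]
scene tape 0.75 [ 0.6773 -0.426   0.0012] [131. 320.]
scene carton 0.9 [ 0.7989  0.0409 -0.0002] [359. 296.]
1.1 [ 0.2121 -0.5345  0.2313] [3.0857 0.5899 0.    ] 0.08492528028871628 -0.0187
```

```bash
python3 - <<'E'
import cv2
a=cv2.imread('pics/top0.png'); cv2.imwrite('pics/top0b.png',cv2.resize(a[100:360,60:460],None,fx=2,fy=2,interpolation=cv2.INTER_CUBIC))
E
```

```text
(no output)
```

View pics/top0b.png

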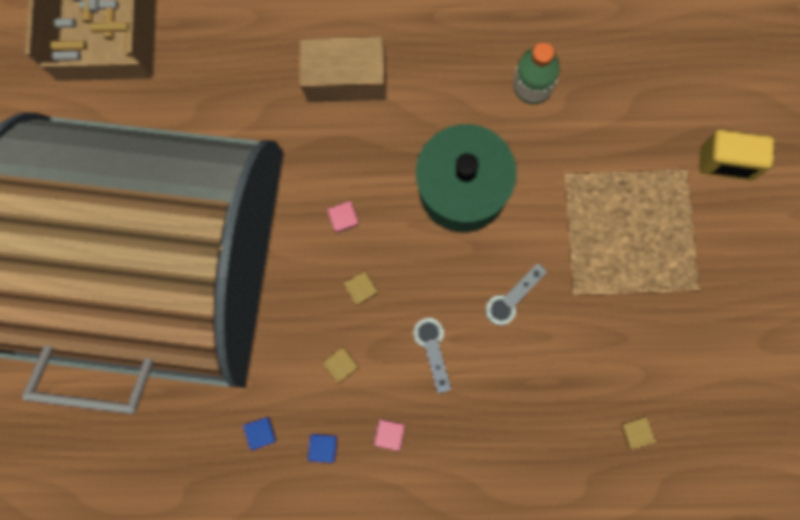

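View pics/scene0.png

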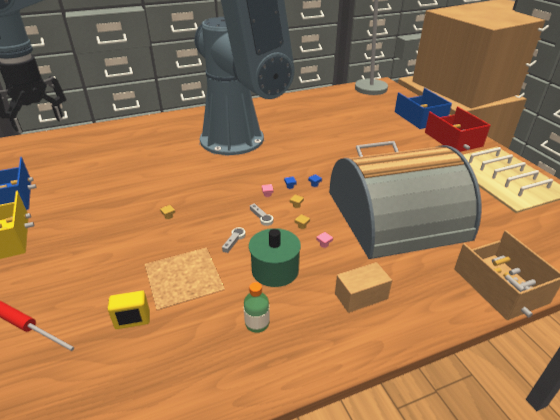

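The top crop (2x) shows three brass knobs at crop px (360,288), (340,365) and (639,433). The look-alikes are pink at (342,216) and (390,435), and blue at (260,433) and (322,448). There are two hinges, with cups at (500,310) and (428,332). The tin with its lid is at (466,175), the mat at (632,232), and the cover is shut with its bar at (80,400). The brass-coloured ones are the ones meant. Next I'll measure them by height map.

```bash
cat >> look.py <<'E'
def cloud(cam):
    p,d=viewer.snapshot(cam); m=viewer.camera_model(cam); f=210/np.tan(np.radians(m['fovy']/2)); R=np.array(m['R']); t=np.array(m['t'])
    v,u=np.mgrid[0:420,0:560]; C=np.stack([(u-m['cx'])/f*d,(v-m['cy'])/f*d,d],-1); return p,d,(C-t)@R
def blobs(zmin=.006,zmax=.05):
    p,d,X=cloud('top'); M=((X[...,2]>zmin)&(d>0)).astype(np.uint8); n,L,S,_=cv2.connectedComponentsWithStats(M)
    for i in range(1,n):
        if S[i,4]<30: continue
        Q=X[L==i]; h=np.percentile(Q[:,2],90)
        if h>zmax: continue
        T=Q[Q[:,2]>h-.006]; r=cv2.minAreaRect((T[:,:2]*1000).astype(np.float32))
        print('blob',S[i,4],'rgb',np.median(p[L==i],0),'h',h.round(4),'mean',T.mean(0)[:2],'rect',np.array(r[0]).round(1),np.array(r[1]).round(1),round(r[2],1))
E
python3 - <<'E'
from look import *
blobs()
p,d,X=cloud('top')
z=X[...,2]
for nm,c,lo,hi in (('lidknob',(.6566,-.1),.105,.13),('bar',(.405,.308),.085,.12)):
    M=(abs(X[...,0]-c[0])<.08)&(abs(X[...,1]-c[1])<.09)&(z>lo)&(z<hi)
    if nm=='bar': M&=X[...,0]<.43
    Q=X[M]; print(nm,len(Q),Q.mean(0),cv2.minAreaRect((Q[:,:2]*1000).astype(np.float32)))
M=(abs(X[...,0]-.6566)<.08)&(abs(X[...,1]+.1)<.08)&(z>.07)&(z<.088)
print('flange',cv2.minEnclosingCircle((X[M][:,:2]*1000).astype(np.float32)),X[M][:,2].mean())
M=(p[...,0]<60)&(z>.06)&(X[...,1]<.2)&(X[...,1]>.05)
print('cheek',M.sum(),cv2.fitLine((X[M][:,:2]).astype(np.float32),cv2.DIST_L2,0,.01,.01).ravel())
M=np.array([unproj('top',u,v,.003)[:2] for u,v in((342,187),(404,185),(409,246),(347,247))]);print('mat',M.mean(0),M)
E
```

```text
blob 755 rgb [150.  51.  45.] h 0.0283 mean [ 0.5872 -0.6477] rect [ 587.5 -647.3] [99.8 26.2] 39.3
blob 665 rgb [174. 159. 110.] h 0.0103 mean [0.5962 0.5963] rect [560.9 588.5] [281.5  29.8] 5.8
blob 163 rgb [216. 125. 138.] h 0.028 mean [0.6185 0.0439] rect [618.6  43.7] [29.7 29.3] 18.4
blob 325 rgb [135. 136. 130.] h 0.0174 mean [ 0.5214 -0.1585] rect [ 523.4 -160.7] [31.5 88. ] 43.2
blob 168 rgb [163.5 138.   76.5] h 0.0277 mean [0.532  0.0233] rect [532.3  23.5] [30.4 29.6] 29.1
blob 334 rgb [136.  138.  137.5] h 0.0175 mean [ 0.4549 -0.0609] rect [454.3 -64.7] [86.8 31.8] 20.8
blob 175 rgb [164. 138.  78.] h 0.0278 mean [0.4435 0.0471] rect [443.6  47.3] [30.2 29.9] 37.2
blob 185 rgb [ 53.  86. 155.] h 0.0277 mean [0.3685 0.1398] rect [368.4 140.1] [29.2 30.5] 17.0
blob 194 rgb [162. 137.  75.] h 0.028 mean [ 0.3592 -0.2904] rect [ 359.4 -290.6] [30.  30.1] 16.9
blob 179 rgb [218. 134. 147.] h 0.0277 mean [ 0.3635 -0.0083] rect [363.5  -8.2] [29.9 29.6] 79.0
blob 186 rgb [ 55.   87.5 157. ] h 0.0279 mean [0.3507 0.0683] rect [350.5  68.4] [30.2 29.8] 84.0
lidknob 114 [ 0.6535 -0.1019  0.1141] ((654.1978759765625, -102.03456115722656), (24.522022247314453, 23.934072494506836), 25.19402313232422)
bar 84 [0.4175 0.2746 0.1151] ((411.8486022949219, 304.3111267089844), (119.90254211425781, 32.905826568603516), 89.82425689697266)
flange ((654.9053955078125, -102.57310485839844), 58.10917663574219) 0.07889348757664122
cheek 2225 [0.9785 0.2062 0.4449 0.1113]
mat [ 0.5952 -0.3031] [[ 0.6693 -0.2259]
 [ 0.6706 -0.3783]
 [ 0.5199 -0.3781]
 [ 0.521  -0.23  ]]
```

The blobs match the picture. Brass knobs (164,138,77) are at (.532,.023), (.4435,.047) and (.359,-.290), and the hinges are also located. First move: align the tool and go above the lid.

```bash
cat > to.py <<'E'
import sys
from look import *
from scipy.spatial.transform import Rotation as Ro
s=monitor.state(); R=Ro.from_rotvec(s['tool_rot']).as_matrix(); P=np.array(s['position'])
psi=np.degrees(np.arctan2(R[1,0],R[0,0])); print('t',s['t'],'pos',P,'psi',psi.round(2),'tilt',R[:,2],'gap',round(s['finger_gap'],4),'grip',s['grip_force'],'F',np.array(s['force']).round(1))
for a in sys.argv[1:]:
    x,y,z,p=map(float,a.split(',')); print(a,'rz',round((psi-p+90)%180-90,2),end=' ')
    c,sn=np.cos(np.radians(p)),np.sin(np.radians(p)); d=np.array([x,y,z])-P
    for k in (1,-1): print('shift after turn' if k>0 else '(or half-turn)',np.array([k*(d[0]*c+d[1]*sn),k*(d[0]*sn-d[1]*c),-d[2]]),end=' ')
    print('norm/62mm',np.linalg.norm(d)/.062)
E
python3 -m jog '[{"rz":10.7,"claw":0.8},{"rz":10.7},{"tx":0.0443,"ty":-0.0432},{"tx":0.0443,"ty":-0.0432},{"tx":0.0443,"ty":-0.0432},{"tx":0.0443,"ty":-0.0432},{"tx":0.0443,"ty":-0.0432},{"tx":0.0443,"ty":-0.0432},{"tx":0.0443,"ty":-0.0432},{"tx":0.0443,"ty":-0.0432},{"tx":0.0443,"ty":-0.0432},{"tx":0.0443,"ty":-0.0432},{},{}]' 60; python3 to.py .655,-.102,.082,0 
python3 - <<'E'
from look import *
p,d,X=cloud('top')
# bar
e=[unproj('top',72.5,299,.11),unproj('top',126,305,.11)];print('bar ends',e)
for u in range(74,126,8):
    v=round(299+6*(u-72.5)/53.5); print(u,v,[X[k,u] for k in (v-1,v,v+1)])
E
```

```text
t 1.2 pos [ 0.2121 -0.5344  0.2313] psi 21.65 tilt [-0. -0. -1.] gap 0.0853 grip 0.0 F [-0.6 -0.7  0.2]
.655,-.102,.082,0 rz 21.65 shift after turn [ 0.4429 -0.4324  0.1493] (or half-turn) [-0.4429  0.4324  0.1493] norm/62mm 10.270125378894011
bar ends [array([0.4122, 0.369 , 0.11  ]), array([0.3973, 0.2558, 0.11  ])]
74 299 [array([0.414 , 0.3593, 0.1241]), array([0.4119, 0.36  , 0.1223]), array([ 0.4112,  0.4182, -0.0009])]
82 300 [array([0.4116, 0.3429, 0.1233]), array([0.4096, 0.344 , 0.1205]), array([0.4075, 0.3445, 0.1193])]
90 301 [array([0.4091, 0.326 , 0.1238]), array([0.4071, 0.3263, 0.1229]), array([0.4051, 0.3277, 0.1192])]
98 302 [array([0.4067, 0.3089, 0.1247]), array([0.4047, 0.3094, 0.1233]), array([0.4027, 0.31  , 0.1215])]
106 303 [array([0.4043, 0.2935, 0.1215]), array([0.4023, 0.292 , 0.1251]), array([0.4003, 0.2945, 0.1185])]
114 304 [array([0.4019, 0.2762, 0.1232]), array([0.3999, 0.2758, 0.1241]), array([0.3979, 0.2767, 0.1213])]
122 305 [array([0.3995, 0.2589, 0.1249]), array([0.3975, 0.259 , 0.1244]), array([0.3955, 0.2598, 0.122 ])]invalid input
```

```bash
python3 -m jog '[{"rz":10.7,"claw":0.8},{"rz":10.7,"claw":0.8},{"tx":0.0443,"ty":-0.0432},{"tx":0.0443,"ty":-0.0432},{"tx":0.0443,"ty":-0.0432},{"tx":0.0443,"ty":-0.0432},{"tx":0.0443,"ty":-0.0432},{"tx":0.0443,"ty":-0.0432},{"tx":0.0443,"ty":-0.0432},{"tx":0.0443,"ty":-0.0432},{"tx":0.0443,"ty":-0.0432},{"tx":0.0443,"ty":-0.0432},{"tx":0},{"tx":0}]' 60; python3 to.py .655,-.102,.082,0
```

```text
t 1.25 pos [ 0.2121 -0.5344  0.2313] psi 21.65 tilt [ 0.  0. -1.] gap 0.0858 grip 0.0 F [0.6 0.7 0. ]
.655,-.102,.082,0 rz 21.65 shift after turn [ 0.4429 -0.4324  0.1493] (or half-turn) [-0.4429  0.4324  0.1493] norm/62mm 10.26986319862201invalid input
```

```bash
python3 -m jog '[{"tx":0,"ty":0,"tz":0,"rx":0,"ry":0,"rz":10.7,"claw":0.8},{"tx":0,"ty":0,"tz":0,"rx":0,"ry":0,"rz":10.7,"claw":0.8}]'; echo; python3 -m jog --help
```

```text
t: 1.5
position: [0.2121, -0.5345, 0.2313]
tool_rot: [3.142, -0.003, 0.0]
force: [-0.2, 0.1, -0.7]
finger_gap: 0.0683
grip_force: 0.0
invalid input: not JSON, or not a number
```

```bash
python3 -m jog '[{"tx":0.0443,"ty":-0.0432,"tz":0,"rx":0,"ry":0,"rz":0,"claw":0.8},{"tx":0.0443,"ty":-0.0432,"tz":0,"rx":0,"ry":0,"rz":0,"claw":0.8},{"tx":0.0443,"ty":-0.0432,"tz":0,"rx":0,"ry":0,"rz":0,"claw":0.8},{"tx":0.0443,"ty":-0.0432,"tz":0,"rx":0,"ry":0,"rz":0,"claw":0.8},{"tx":0.0443,"ty":-0.0432,"tz":0,"rx":0,"ry":0,"rz":0,"claw":0.8},{"tx":0.0443,"ty":-0.0432,"tz":0,"rx":0,"ry":0,"rz":0,"claw":0.8},{"tx":0.0443,"ty":-0.0432,"tz":0,"rx":0,"ry":0,"rz":0,"claw":0.8},{"tx":0.0443,"ty":-0.0432,"tz":0,"rx":0,"ry":0,"rz":0,"claw":0.8},{"tx":0.0443,"ty":-0.0432,"tz":0,"rx":0,"ry":0,"rz":0,"claw":0.8},{"tx":0.0443,"ty":-0.0432,"tz":0,"rx":0,"ry":0,"rz":0,"claw":0.8},{"tx":0,"ty":0,"tz":0,"rx":0,"ry":0,"rz":0,"claw":0.8}]' 60; python3 to.py .655,-.102,.082,0
```

```text
t: 2.88
position: [0.6553, -0.0966, 0.2306]
tool_rot: [-3.141, -0.015, -0.0]
force: [-0.8, -0.4, 0.4]
finger_gap: 0.0682
grip_force: 0.0
t 2.875 pos [ 0.6553 -0.0966  0.2306] psi 0.55 tilt [ 0.0001  0.001  -1.    ] gap 0.0682 grip 0.0 F [-0.8 -0.4  0.4]
.655,-.102,.082,0 rz 0.55 shift after turn [-0.0003  0.0054  0.1486] (or half-turn) [ 0.0003 -0.0054  0.1486] norm/62mm 2.3977116874977913
```

```bash
python3 -m jog '[{"tx":0,"ty":0,"tz":0.05,"rx":0,"ry":0,"rz":0,"claw":0.8},{"tx":0,"ty":0,"tz":0.05,"rx":0,"ry":0,"rz":0,"claw":0.8},{"tx":0,"ty":0,"tz":0,"rx":0,"ry":0,"rz":0,"claw":0.8},{"tx":0,"ty":0,"tz":0,"rx":0,"ry":0,"rz":0,"claw":0.8}]'; python3 to.py .655,-.102,.082,0
```

```text
t: 3.38
position: [0.6541, -0.1015, 0.1334]
tool_rot: [3.141, 0.006, 0.003]
force: [1.1, 0.1, 0.6]
finger_gap: 0.0682
grip_force: 0.0
t 3.375 pos [ 0.6541 -0.1015  0.1334] psi 0.21 tilt [ 0.0021 -0.0008 -1.    ] gap 0.0682 grip 0.0 F [1.1 0.1 0.6]
.655,-.102,.082,0 rz 0.21 shift after turn [0.0009 0.0005 0.0514] (or half-turn) [-0.0009 -0.0005  0.0514] norm/62mm 0.8285381655396953
```

```bash
python3 -m jog '[{"tx":0.0005,"ty":0,"tz":0.03,"rx":0,"ry":0,"rz":0,"claw":0.8},{"tx":0,"ty":0,"tz":0.021,"rx":0,"ry":0,"rz":0,"claw":0.8},{"tx":0,"ty":0,"tz":0,"rx":0,"ry":0,"rz":0,"claw":0.8},{"tx":0,"ty":0,"tz":0,"rx":0,"ry":0,"rz":0,"claw":0},{"tx":0,"ty":0,"tz":0,"rx":0,"ry":0,"rz":0,"claw":0},{"tx":0,"ty":0,"tz":0,"rx":0,"ry":0,"rz":0,"claw":0},{"tx":0,"ty":0,"tz":0,"rx":0,"ry":0,"rz":0,"claw":0},{"tx":0,"ty":0,"tz":0,"rx":0,"ry":0,"rz":0,"claw":0}]' 60; python3 to.py .595,-.303,.0225,0
```

```text
t: 4.38
position: [0.6548, -0.1008, 0.0818]
tool_rot: [3.141, 0.007, 0.004]
force: [-0.7, -0.5, 6.0]
finger_gap: 0.0249
grip_force: 59.2
t 4.375 pos [ 0.6548 -0.1008  0.0818] psi 0.25 tilt [ 0.0023 -0.0007 -1.    ] gap 0.0249 grip 59.16785538196564 F [-0.7 -0.5  6. ]
.595,-.303,.0225,0 rz 0.25 shift after turn [-0.0598  0.2022  0.0593] (or half-turn) [ 0.0598 -0.2022  0.0593] norm/62mm 3.532656185996195
```

```bash
python3 -m jog '[{"tx":0,"ty":0,"tz":-0.02,"rx":0,"ry":0,"rz":0,"claw":0},{"tx":0,"ty":0,"tz":-0.03,"rx":0,"ry":0,"rz":0,"claw":0},{"tx":0,"ty":0,"tz":-0.03,"rx":0,"ry":0,"rz":0,"claw":0},{"tx":-0.01,"ty":0.034,"tz":0,"rx":0,"ry":0,"rz":0,"claw":0},{"tx":-0.01,"ty":0.034,"tz":0,"rx":0,"ry":0,"rz":0,"claw":0},{"tx":-0.01,"ty":0.034,"tz":0,"rx":0,"ry":0,"rz":0,"claw":0},{"tx":-0.01,"ty":0.034,"tz":0,"rx":0,"ry":0,"rz":0,"claw":0},{"tx":-0.01,"ty":0.034,"tz":0,"rx":0,"ry":0,"rz":0,"claw":0},{"tx":-0.01,"ty":0.033,"tz":0,"rx":0,"ry":0,"rz":0,"claw":0},{"tx":0,"ty":0,"tz":0,"rx":0,"ry":0,"rz":0,"claw":0},{"tx":0,"ty":0,"tz":0,"rx":0,"ry":0,"rz":0,"claw":0}]' 60; python3 to.py .595,-.303,.0225,0; python3 - <<'E'
from look import *
save('wrist','w1')
E
```

```text
t: 5.75
position: [0.5946, -0.3034, 0.1607]
tool_rot: [-3.141, -0.006, -0.0]
force: [-0.2, 1.9, -1.0]
finger_gap: 0.0248
grip_force: 59.1
t 5.75 pos [ 0.5946 -0.3034  0.1607] psi 0.23 tilt [ 0.0001  0.0005 -1.    ] gap 0.0248 grip 59.0556138753891 F [-0.2  1.9 -1. ]
.595,-.303,.0225,0 rz 0.23 shift after turn [ 0.0004 -0.0004  0.1382] (or half-turn) [-0.0004  0.0004  0.1382] norm/62mm 2.2288930426908884
```

View pics/w1.png

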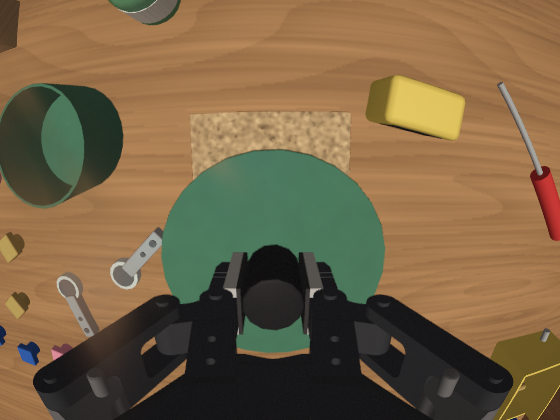

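The lid at px (272,250) hangs level from the fingers above the mat, and the open tin at (60,145) is still upright. Lowering it now.

```bash
python3 -m jog '[{"tx":0,"ty":0,"tz":0.04,"rx":0,"ry":0,"rz":0,"claw":0},{"tx":0,"ty":0,"tz":0.04,"rx":0,"ry":0,"rz":0,"claw":0},{"tx":0,"ty":0,"tz":0.03,"rx":0,"ry":0,"rz":0,"claw":0},{"tx":0,"ty":0,"tz":0.018,"rx":0,"ry":0,"rz":0,"claw":0},{"tx":0,"ty":0,"tz":0.006,"rx":0,"ry":0,"rz":0,"claw":0},{"tx":0,"ty":0,"tz":0.004,"rx":0,"ry":0,"rz":0,"claw":0},{"tx":0,"ty":0,"tz":0.001,"rx":0,"ry":0,"rz":0,"claw":0},{"tx":0,"ty":0,"tz":0,"rx":0,"ry":0,"rz":0,"claw":0}]' 60; python3 to.py .595,-.303,.0215,0
```

```text
t: 6.8
position: [0.5951, -0.3042, 0.0222]
tool_rot: [3.141, 0.007, 0.002]
force: [0.1, -0.4, -1.4]
finger_gap: 0.0247
grip_force: 59.1
t 6.8 pos [ 0.5951 -0.3042  0.0222] psi 0.24 tilt [ 0.0011 -0.0009 -1.    ] gap 0.0247 grip 59.08832788467407 F [ 0.1 -0.4 -1.4]
.595,-.303,.0215,0 rz 0.24 shift after turn [-0.0001 -0.0012  0.0007] (or half-turn) [0.0001 0.0012 0.0007] norm/62mm 0.02306815181324619
```

```bash
python3 -m jog '[{"tx":0,"ty":0,"tz":0,"rx":0,"ry":0,"rz":0,"claw":0.5},{"tx":0,"ty":0,"tz":0,"rx":0,"ry":0,"rz":0,"claw":0.5},{"tx":0,"ty":0,"tz":-0.02,"rx":0,"ry":0,"rz":0,"claw":0.5},{"tx":0,"ty":0,"tz":-0.03,"rx":0,"ry":0,"rz":0,"claw":0.5},{"tx":0,"ty":0,"tz":-0.03,"rx":0,"ry":0,"rz":-10.25,"claw":0.5},{"tx":0,"ty":0,"tz":-0.03,"rx":0,"ry":0,"rz":-10.25,"claw":0.5},{"tx":0,"ty":0,"tz":-0.03,"rx":0,"ry":0,"rz":-10.25,"claw":0.5},{"tx":0,"ty":0,"tz":-0.03,"rx":0,"ry":0,"rz":-10.25,"claw":0.5},{"tx":0,"ty":0,"tz":-0.03,"rx":0,"ry":0,"rz":-10.25,"claw":0.5},{"tx":0,"ty":0,"tz":-0.03,"rx":0,"ry":0,"rz":-10.25,"claw":0.5},{"tx":0,"ty":0,"tz":0,"rx":0,"ry":0,"rz":-10.25,"claw":0.5},{"tx":0,"ty":0,"tz":0,"rx":0,"ry":0,"rz":-10.25,"claw":0.5},{"tx":0,"ty":0,"tz":0,"rx":0,"ry":0,"rz":0,"claw":0.5}]' 60; python3 to.py .404,.308,.098,82; python3 - <<'E'
from look import *
print([ (r['conf'],r['position']) for r in pinpoint('top','lid_knob')] if viewer.snapshot('top') else 0)
E
```

```text
t: 8.43
position: [0.5948, -0.3039, 0.253]
tool_rot: [2.367, 2.063, 0.001]
force: [0.4, -0.4, 0.7]
finger_gap: 0.0428
grip_force: 0.0
t 8.425 pos [ 0.5948 -0.3039  0.253 ] psi 82.16 tilt [ 0.0014 -0.0011 -1.    ] gap 0.0428 grip 0.0 F [ 0.4 -0.4  0.7]
.404,.308,.098,82 rz 0.16 shift after turn [ 0.5794 -0.2741  0.155 ] (or half-turn) [-0.5794  0.2741  0.155 ] norm/62mm 10.635330959391963
[]
```

```bash
python3 -m jog '[{"tx":0.0527,"ty":-0.0249,"tz":0,"rx":0,"ry":0,"rz":0,"claw":0.5},{"tx":0.0527,"ty":-0.0249,"tz":0,"rx":0,"ry":0,"rz":0,"claw":0.5},{"tx":0.0527,"ty":-0.0249,"tz":0,"rx":0,"ry":0,"rz":0,"claw":0.5},{"tx":0.0527,"ty":-0.0249,"tz":0,"rx":0,"ry":0,"rz":0,"claw":0.5},{"tx":0.0527,"ty":-0.0249,"tz":0,"rx":0,"ry":0,"rz":0,"claw":0.5},{"tx":0.0527,"ty":-0.0249,"tz":0,"rx":0,"ry":0,"rz":0,"claw":0.5},{"tx":0.0527,"ty":-0.0249,"tz":0,"rx":0,"ry":0,"rz":0,"claw":0.5},{"tx":0.0527,"ty":-0.0249,"tz":0,"rx":0,"ry":0,"rz":0,"claw":0.5},{"tx":0.0527,"ty":-0.0249,"tz":0,"rx":0,"ry":0,"rz":0,"claw":0.5},{"tx":0.0527,"ty":-0.0249,"tz":0,"rx":0,"ry":0,"rz":0,"claw":0.5},{"tx":0.0527,"ty":-0.0249,"tz":0,"rx":0,"ry":0,"rz":0,"claw":0.5},{"tx":0,"ty":0,"tz":0,"rx":0,"ry":0,"rz":0,"claw":0.5},{"tx":0,"ty":0,"tz":0,"rx":0,"ry":0,"rz":0,"claw":0.5}]' 60; python3 to.py .404,.308,.098,82; python3 - <<'E'
from look import *
p,d=save('wrist','w2')
for q in ('cover_bar','rollbox'): print([(r['conf'],r['position']) for r in pinpoint('wrist',q)])
E
```

```text
t: 10.15
position: [0.4014, 0.3075, 0.2514]
tool_rot: [2.367, 2.065, -0.0]
force: [0.1, 0.4, 0.3]
finger_gap: 0.0426
grip_force: 0.0
t 10.15 pos [0.4014 0.3075 0.2514] psi 82.21 tilt [ 0.0003 -0.0004 -1.    ] gap 0.0426 grip 0.0 F [0.1 0.4 0.3]
.404,.308,.098,82 rz 0.21 shift after turn [0.0009 0.0025 0.1534] (or half-turn) [-0.0009 -0.0025  0.1534] norm/62mm 2.4753141050227216
[(0.96, [0.4096, 0.3113, 0.1172])]
[(0.67, [0.5855, 0.2842, -0.001])]
```

View pics/w2.png

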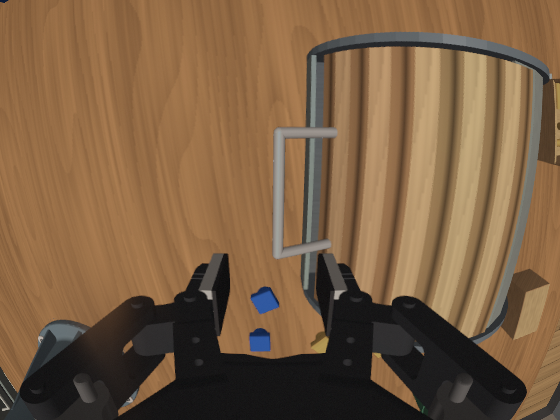

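The bar at px (278,130–255) lies between the fingers and is aligned. Descend and pinch.

```bash
python3 -m jog '[{"tx":0,"ty":0.003,"tz":0.05,"rx":0,"ry":0,"rz":0,"claw":0.5},{"tx":0,"ty":0.001,"tz":0.05,"rx":0,"ry":0,"rz":0,"claw":0.5},{"tx":0,"ty":0,"tz":0.04,"rx":0,"ry":0,"rz":0,"claw":0.5},{"tx":0,"ty":0,"tz":0.013,"rx":0,"ry":0,"rz":0,"claw":0.5},{"tx":0,"ty":0,"tz":0,"rx":0,"ry":0,"rz":0,"claw":0.5},{"tx":0,"ty":0,"tz":0,"rx":0,"ry":0,"rz":0,"claw":0},{"tx":0,"ty":0,"tz":0,"rx":0,"ry":0,"rz":0,"claw":0},{"tx":0,"ty":0,"tz":0,"rx":0,"ry":0,"rz":0,"claw":0},{"tx":0,"ty":0,"tz":0,"rx":0,"ry":0,"rz":0,"claw":0}]' 50; python3 to.py; python3 - <<'E'
from look import *
th=np.array([.45]+list(np.arange(.55,1.86,.1))+[1.86])
x=-.2*np.cos(th);z=.2*np.sin(th)
print(np.c_[th[1:],np.diff(x),-np.diff(z)])
E
```

```text
t: 11.42
position: [0.4058, 0.3076, 0.0991]
tool_rot: [-2.366, -2.066, -0.003]
force: [-2.0, 2.4, 3.4]
finger_gap: 0.0081
grip_force: 48.7
t 11.425 pos [0.4058 0.3076 0.0991] psi 82.25 tilt [ 0.0013  0.0012 -1.    ] gap 0.0081 grip 48.73232066631317 F [-2.   2.4  3.4]
[[ 0.55    0.0096 -0.0175]
 [ 0.65    0.0113 -0.0165]
 [ 0.75    0.0129 -0.0153]
 [ 0.85    0.0143 -0.0139]
 [ 0.95    0.0157 -0.0124]
 [ 1.05    0.0168 -0.0108]
 [ 1.15    0.0178 -0.0091]
 [ 1.25    0.0186 -0.0072]
 [ 1.35    0.0193 -0.0053]
 [ 1.45    0.0197 -0.0034]
 [ 1.55    0.0199 -0.0014]
 [ 1.65    0.02    0.0006]
 [ 1.75    0.0198  0.0026]
 [ 1.85    0.0195  0.0045]
 [ 1.86    0.0019  0.0006]]
```

```bash
python3 -m jog '[{"tx":0,"ty":0.0096,"tz":-0.0175,"rx":0,"ry":0,"rz":0,"claw":0},{"tx":0,"ty":0.0113,"tz":-0.0165,"rx":0,"ry":0,"rz":0,"claw":0},{"tx":0,"ty":0.0129,"tz":-0.0153,"rx":0,"ry":0,"rz":0,"claw":0},{"tx":0,"ty":0.0143,"tz":-0.0139,"rx":0,"ry":0,"rz":0,"claw":0},{"tx":0,"ty":0.0157,"tz":-0.0124,"rx":0,"ry":0,"rz":0,"claw":0},{"tx":0,"ty":0.0168,"tz":-0.0108,"rx":0,"ry":0,"rz":0,"claw":0},{"tx":0,"ty":0.0178,"tz":-0.0091,"rx":0,"ry":0,"rz":0,"claw":0},{"tx":0,"ty":0,"tz":0,"rx":0,"ry":0,"rz":0,"claw":0}]' 50
```

```text
t: 12.42
position: [0.5048, 0.2932, 0.1962]
tool_rot: [2.366, 2.064, 0.003]
force: [-3.1, -2.1, 10.5]
finger_gap: 0.0078
grip_force: 51.1
```

```bash
python3 -m jog '[{"tx":0,"ty":0.0186,"tz":-0.0085,"rx":0,"ry":0,"rz":0,"claw":0},{"tx":0,"ty":0.0193,"tz":-0.0058,"rx":0,"ry":0,"rz":0,"claw":0},{"tx":0,"ty":0.0197,"tz":-0.0034,"rx":0,"ry":0,"rz":0,"claw":0},{"tx":0,"ty":0.0199,"tz":-0.0014,"rx":0,"ry":0,"rz":0,"claw":0},{"tx":0,"ty":0.02,"tz":0.0006,"rx":0,"ry":0,"rz":0,"claw":0},{"tx":0,"ty":0.0198,"tz":0.0026,"rx":0,"ry":0,"rz":0,"claw":0},{"tx":0,"ty":0.0195,"tz":0.0045,"rx":0,"ry":0,"rz":0,"claw":0},{"tx":0,"ty":0.003,"tz":0.0007,"rx":0,"ry":0,"rz":0,"claw":0},{"tx":0,"ty":0,"tz":0,"rx":0,"ry":0,"rz":0,"claw":0}]' 50; python3 - <<'E'
from look import *
save('scene','s2')
for c in('top','scene'):
  viewer.snapshot(c)
  for q in ('cover_bar','rollbox','lid_knob','tin'): print(c,q,[(r['conf'],r['position']) for r in pinpoint(c,q)][:2])
E
```

```text
t: 13.55
position: [0.6377, 0.274, 0.2057]
tool_rot: [-2.363, -2.064, 0.014]
force: [-20.4, -5.3, 15.0]
finger_gap: 0.0081
grip_force: 52.7
top cover_bar [(0.96, [0.6374, 0.2759, 0.2225])]
top rollbox [(0.68, [0.5796, 0.2838, 0.003])]
top lid_knob [(0.72, [0.5296, -0.167, 0.0035]), (0.58, [0.5979, -0.2978, 0.0388])]
top tin [(0.96, [0.6538, -0.1026, -0.0011])]
scene cover_bar [(0.84, [0.6364, 0.2753, 0.2222])]
scene rollbox []
scene lid_knob [(0.92, [0.5944, -0.308, 0.0406])]
scene tin [(0.64, [0.656, -0.1061, 0.001])]
```

View pics/s2.png

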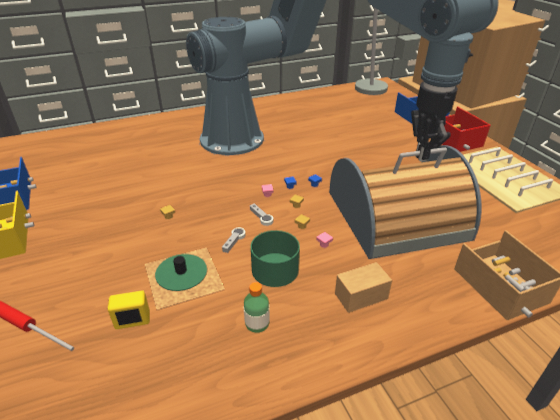

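The lid lies knob up on the mat at px (182,265). The cover is rolled back against its stop, with 20 N of resistance and the bar at (.637,.275,.2225), which matches fully open. Next, release and go to knob A.

```bash
python3 -m jog '[{"tx":0,"ty":0,"tz":0,"rx":0,"ry":0,"rz":0,"claw":0.5},{"tx":0,"ty":0,"tz":0,"rx":0,"ry":0,"rz":0,"claw":0.5},{"tx":0,"ty":0,"tz":-0.03,"rx":0,"ry":0,"rz":0,"claw":0.5},{"tx":0,"ty":0,"tz":-0.03,"rx":0,"ry":0,"rz":0,"claw":0.5},{"tx":0,"ty":0,"tz":-0.02,"rx":0,"ry":0,"rz":10.6,"claw":0.6},{"tx":0,"ty":0,"tz":0,"rx":0,"ry":0,"rz":10.6,"claw":0.6},{"tx":0,"ty":0,"tz":0,"rx":0,"ry":0,"rz":10.6,"claw":0.6},{"tx":0,"ty":0,"tz":0,"rx":0,"ry":0,"rz":10.6,"claw":0.6},{"tx":0,"ty":0,"tz":0,"rx":0,"ry":0,"rz":10.6,"claw":0.6},{"tx":-0.0429,"ty":0.0336,"tz":0,"rx":0,"ry":0,"rz":0,"claw":0.6},{"tx":-0.0429,"ty":0.0336,"tz":0,"rx":0,"ry":0,"rz":0,"claw":0.6},{"tx":-0.0429,"ty":0.0336,"tz":0,"rx":0,"ry":0,"rz":0,"claw":0.6},{"tx":-0.0429,"ty":0.0336,"tz":0,"rx":0,"ry":0,"rz":0,"claw":0.6},{"tx":-0.0429,"ty":0.0336,"tz":0.02,"rx":0,"ry":0,"rz":0,"claw":0.6},{"tx":0,"ty":0,"tz":0.06,"rx":0,"ry":0,"rz":0,"claw":0.6},{"tx":0,"ty":0,"tz":0.06,"rx":0,"ry":0,"rz":0,"claw":0.6},{"tx":0,"ty":0,"tz":0,"rx":0,"ry":0,"rz":0,"claw":0.6},{"tx":0,"ty":0,"tz":0,"rx":0,"ry":0,"rz":0,"claw":0.6}]' 50; python3 to.py .532,.0235,.003,29; python3 - <<'E'
from look import *
save('wrist','w3')
print([(r['conf'],r['position']) for r in pinpoint('wrist','knob1_mid')])
E
```

```text
t: 16.35
position: [0.5379, 0.0232, 0.1466]
tool_rot: [3.039, 0.793, 0.004]
force: [0.8, -0.3, -0.0]
finger_gap: 0.0514
grip_force: 0.0
t 16.35 pos [0.5379 0.0232 0.1466] psi 29.26 tilt [ 0.0026 -0.0006 -1.    ] gap 0.0514 grip 0.0 F [ 0.8 -0.3 -0. ]
.532,.0235,.003,29 rz 0.26 shift after turn [-0.005  -0.0031  0.1436] (or half-turn) [0.005  0.0031 0.1436] norm/62mm 2.3187752913605384
[(0.91, [0.3649, 0.1408, 0.0137]), (0.63, [0.6204, 0.0495, 0.0155]), (0.6, [0.4435, 0.0487, 0.0145])]
```

View pics/w3.png

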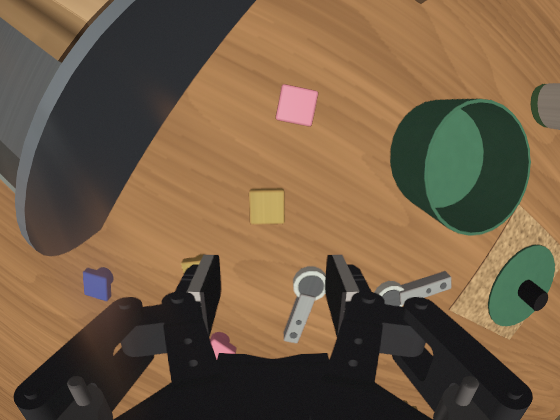

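The brass knob sits at px (267,206), square to the fingers. The pink one at (297,105) is not meant.

```bash
python3 -m jog '[{"tx":-0.005,"ty":-0.003,"tz":0.05,"rx":0,"ry":0,"rz":0,"claw":0.6},{"tx":0,"ty":0,"tz":0.05,"rx":0,"ry":0,"rz":0,"claw":0.6},{"tx":0,"ty":0,"tz":0.033,"rx":0,"ry":0,"rz":0,"claw":0.6},{"tx":0,"ty":0,"tz":0.0105,"rx":0,"ry":0,"rz":0,"claw":0.6},{"tx":0,"ty":0,"tz":0,"rx":0,"ry":0,"rz":0,"claw":0.6},{"tx":0,"ty":0,"tz":0,"rx":0,"ry":0,"rz":0,"claw":0},{"tx":0,"ty":0,"tz":0,"rx":0,"ry":0,"rz":0,"claw":0},{"tx":0,"ty":0,"tz":0,"rx":0,"ry":0,"rz":0,"claw":0},{"tx":0,"ty":0,"tz":0,"rx":0,"ry":0,"rz":0,"claw":0},{"tx":0,"ty":0,"tz":-0.03,"rx":0,"ry":0,"rz":0,"claw":0},{"tx":0,"ty":0,"tz":-0.05,"rx":0,"ry":0,"rz":0,"claw":0},{"tx":0,"ty":0,"tz":-0.05,"rx":0,"ry":0,"rz":0,"claw":0},{"tx":0,"ty":0,"tz":0,"rx":0,"ry":0,"rz":0,"claw":0}]' 60; python3 to.py .655,-.084,.058,29 .655,-.084,.14,29
```

```text
t: 18.08
position: [0.5343, 0.0231, 0.1367]
tool_rot: [3.035, 0.792, 0.016]
force: [-0.2, 0.5, -0.8]
finger_gap: 0.0287
grip_force: 59.4
t 18.075 pos [0.5343 0.0231 0.1367] psi 29.26 tilt [ 0.0108 -0.0019 -0.9999] gap 0.0287 grip 59.421143531799316 F [-0.2  0.5 -0.8]
.655,-.084,.058,29 rz 0.26 shift after turn [0.0536 0.1522 0.0787] (or half-turn) [-0.0536 -0.1522  0.0787] norm/62mm 2.895477929834774
.655,-.084,.14,29 rz 0.26 shift after turn [ 0.0536  0.1522 -0.0033] (or half-turn) [-0.0536 -0.1522 -0.0033] norm/62mm 2.6025757983776283
```

```bash
python3 -m jog '[{"tx":0.0158,"ty":0.042,"tz":0,"rx":0,"ry":0,"rz":0,"claw":0},{"tx":0.0158,"ty":0.042,"tz":0,"rx":0,"ry":0,"rz":0,"claw":0},{"tx":0.0158,"ty":0.042,"tz":0,"rx":0,"ry":0,"rz":0,"claw":0},{"tx":0.0158,"ty":0.042,"tz":0,"rx":0,"ry":0,"rz":0,"claw":0},{"tx":0,"ty":0,"tz":0,"rx":0,"ry":0,"rz":0,"claw":0},{"tx":0,"ty":0,"tz":0,"rx":0,"ry":0,"rz":0,"claw":0}]' 60; python3 to.py .671,-.093,.058,29
```

```text
t: 18.82
position: [0.6667, -0.0916, 0.1298]
tool_rot: [-3.039, -0.792, 0.003]
force: [-0.2, -0.6, -0.2]
finger_gap: 0.0291
grip_force: 59.5
t 18.825 pos [ 0.6667 -0.0916  0.1298] psi 29.23 tilt [-0.0022  0.0009 -1.    ] gap 0.0291 grip 59.51304495334625 F [-0.2 -0.6 -0.2]
.671,-.093,.058,29 rz 0.23 shift after turn [0.0031 0.0033 0.0718] (or half-turn) [-0.0031 -0.0033  0.0718] norm/62mm 1.1600779782994266
```

```bash
python3 -m jog '[{"tx":0,"ty":0.002,"tz":0.045,"rx":0,"ry":0,"rz":0,"claw":0},{"tx":0,"ty":0,"tz":0.035,"rx":0,"ry":0,"rz":0,"claw":0},{"tx":0,"ty":0,"tz":0,"rx":0,"ry":0,"rz":0,"claw":0},{"tx":0,"ty":0,"tz":0,"rx":0,"ry":0,"rz":0,"claw":0},{"tx":0,"ty":0,"tz":0,"rx":0,"ry":0,"rz":0,"claw":0.5},{"tx":0,"ty":0,"tz":0,"rx":0,"ry":0,"rz":0,"claw":0.5},{"tx":0,"ty":0,"tz":-0.03,"rx":0,"ry":0,"rz":0,"claw":0.5},{"tx":0,"ty":0,"tz":-0.05,"rx":0,"ry":0,"rz":0,"claw":0.5},{"tx":0,"ty":0,"tz":-0.03,"rx":0,"ry":0,"rz":-8,"claw":0.6},{"tx":0,"ty":0,"tz":0,"rx":0,"ry":0,"rz":0,"claw":0.6}]' 60; python3 to.py .4435,.0471,.003,37
```

```text
t: 20.08
position: [0.6711, -0.0945, 0.1656]
tool_rot: [2.973, 1.002, 0.01]
force: [-0.1, -0.4, -0.3]
finger_gap: 0.0511
grip_force: 0.0
t 20.075 pos [ 0.6711 -0.0945  0.1656] psi 37.24 tilt [ 0.0075 -0.0024 -1.    ] gap 0.0511 grip 0.0 F [-0.1 -0.4 -0.3]
.4435,.0471,.003,37 rz 0.24 shift after turn [-0.0966 -0.2501  0.1626] (or half-turn) [0.0966 0.2501 0.1626] norm/62mm 5.057267415442344
```

```bash
python3 -m jog '[{"tx":-0.0193,"ty":-0.05,"tz":0,"rx":0,"ry":0,"rz":0,"claw":0.6},{"tx":-0.0193,"ty":-0.05,"tz":0,"rx":0,"ry":0,"rz":0,"claw":0.6},{"tx":-0.0193,"ty":-0.05,"tz":0,"rx":0,"ry":0,"rz":0,"claw":0.6},{"tx":-0.0193,"ty":-0.05,"tz":0,"rx":0,"ry":0,"rz":0,"claw":0.6},{"tx":-0.0193,"ty":-0.05,"tz":0.03,"rx":0,"ry":0,"rz":0,"claw":0.6},{"tx":0,"ty":0,"tz":0,"rx":0,"ry":0,"rz":0,"claw":0.6},{"tx":0,"ty":0,"tz":0,"rx":0,"ry":0,"rz":0,"claw":0.6}]' 60; python3 to.py .4435,.0471,.003,37; python3 - <<'E'
from look import *
save('wrist','w4'); save('top','t4'); blobs()
E
```

```text
t: 20.95
position: [0.4408, 0.0468, 0.1308]
tool_rot: [2.977, 1.002, 0.0]
force: [1.1, -0.5, 0.4]
finger_gap: 0.0511
grip_force: 0.0
t 20.95 pos [0.4408 0.0468 0.1308] psi 37.2 tilt [ 0.0002 -0.0001 -1.    ] gap 0.0511 grip 0.0 F [ 1.1 -0.5  0.4]
.4435,.0471,.003,37 rz 0.2 shift after turn [0.0024 0.0014 0.1278] (or half-turn) [-0.0024 -0.0014  0.1278] norm/62mm 2.0619408431471333
blob 755 rgb [157.  54.  47.] h 0.0285 mean [ 0.5877 -0.6475] rect [ 587.1 -646.5] [100.3  26.9] 39.1
blob 179 rgb [168. 143.  79.] h 0.0318 mean [ 0.6713 -0.0959] rect [671.7 -95.7] [30.3 30. ] 31.8
blob 678 rgb [183. 166. 115.] h 0.0101 mean [0.5972 0.5966] rect [564.  599.7] [270.5  30.9] 0.6
blob 1818 rgb [ 59. 100.  74.] h 0.0225 mean [ 0.5949 -0.3053] rect [ 595.2 -306.1] [113.3 114.6] 43.3
blob 164 rgb [223. 131. 145.] h 0.0281 mean [0.618  0.0436] rect [618.4  43.7] [30.1 29.5] 18.0
blob 328 rgb [142.  142.  136.5] h 0.0177 mean [ 0.5223 -0.1595] rect [ 521.  -162.6] [31.1 87.9] 36.2
blob 334 rgb [143. 145. 144.] h 0.0177 mean [ 0.4544 -0.061 ] rect [452.5 -61.3] [86.8 31.9] 13.0
blob 186 rgb [ 56.  91. 163.] h 0.0281 mean [0.3685 0.1396] rect [368.6 139.6] [29.2 30.1] 16.9
blob 193 rgb [170. 143.  79.] h 0.0282 mean [ 0.3593 -0.2905] rect [ 359.2 -290.6] [30.1 30.2] 15.0
blob 179 rgb [225. 140. 154.] h 0.028 mean [ 0.3635 -0.0083] rect [363.3  -8. ] [29.8 29.6] 76.4
```

View pics/w4.png

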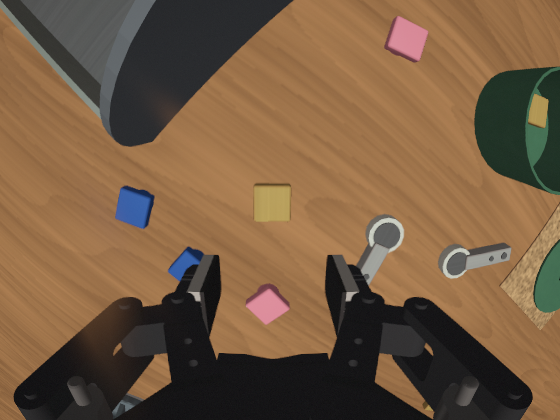

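Knob A stands in the tin at px (538,110), and knob B (brass) is at (272,203), square to the fingers. Pick B.

```bash
python3 -m jog '[{"tx":0.002,"ty":0.001,"tz":0.05,"rx":0,"ry":0,"rz":0,"claw":0.6},{"tx":0,"ty":0,"tz":0.05,"rx":0,"ry":0,"rz":0,"claw":0.6},{"tx":0,"ty":0,"tz":0.02,"rx":0,"ry":0,"rz":0,"claw":0.6},{"tx":0,"ty":0,"tz":0.0075,"rx":0,"ry":0,"rz":0,"claw":0.6},{"tx":0,"ty":0,"tz":0,"rx":0,"ry":0,"rz":0,"claw":0.6},{"tx":0,"ty":0,"tz":0,"rx":0,"ry":0,"rz":0,"claw":0},{"tx":0,"ty":0,"tz":0,"rx":0,"ry":0,"rz":0,"claw":0},{"tx":0,"ty":0,"tz":0,"rx":0,"ry":0,"rz":0,"claw":0},{"tx":0,"ty":0,"tz":0,"rx":0,"ry":0,"rz":0,"claw":0},{"tx":0,"ty":0,"tz":-0.03,"rx":0,"ry":0,"rz":0,"claw":0},{"tx":0,"ty":0,"tz":-0.05,"rx":0,"ry":0,"rz":0,"claw":0},{"tx":0,"ty":0,"tz":-0.05,"rx":0,"ry":0,"rz":0,"claw":0},{"tx":0,"ty":0,"tz":0,"rx":0,"ry":0,"rz":0,"claw":0},{"tx":0,"ty":0,"tz":0,"rx":0,"ry":0,"rz":0,"claw":0}]' 60; python3 to.py .639,-.114,.13,37
```

```text
t: 22.85
position: [0.4424, 0.0473, 0.1333]
tool_rot: [2.977, 1.003, 0.0]
force: [-0.9, -0.4, -0.7]
finger_gap: 0.0286
grip_force: 59.4
t 22.85 pos [0.4424 0.0473 0.1333] psi 37.25 tilt [ 0.0002  0.     -1.    ] gap 0.0286 grip 59.415584206581116 F [-0.9 -0.4 -0.7]
.639,-.114,.13,37 rz 0.25 shift after turn [0.0599 0.2471 0.0033] (or half-turn) [-0.0599 -0.2471  0.0033] norm/62mm 4.101595883295928
```

```bash
python3 -m jog '[{"tx":0.0118,"ty":0.0494,"tz":0,"rx":0,"ry":0,"rz":0,"claw":0},{"tx":0.0118,"ty":0.0494,"tz":0,"rx":0,"ry":0,"rz":0,"claw":0},{"tx":0.0118,"ty":0.0494,"tz":0,"rx":0,"ry":0,"rz":0,"claw":0},{"tx":0.0118,"ty":0.0494,"tz":0,"rx":0,"ry":0,"rz":0,"claw":0},{"tx":0.0118,"ty":0.0494,"tz":0,"rx":0,"ry":0,"rz":0,"claw":0},{"tx":0,"ty":0,"tz":0,"rx":0,"ry":0,"rz":0,"claw":0},{"tx":0,"ty":0,"tz":0,"rx":0,"ry":0,"rz":0,"claw":0}]' 60; python3 to.py .639,-.114,.047,37
```

```text
t: 23.72
position: [0.6375, -0.1129, 0.1309]
tool_rot: [-2.974, -1.002, 0.006]
force: [-0.1, -0.0, -1.1]
finger_gap: 0.0287
grip_force: 59.5
t 23.725 pos [ 0.6375 -0.1129  0.1309] psi 37.23 tilt [-0.0044  0.0019 -1.    ] gap 0.0287 grip 59.53474938869476 F [-0.1 -0.  -1.1]
.639,-.114,.047,37 rz 0.23 shift after turn [0.0006 0.0017 0.0839] (or half-turn) [-0.0006 -0.0017  0.0839] norm/62mm 1.35357374876965
```

```bash
python3 -m jog '[{"tx":0,"ty":0.001,"tz":0.045,"rx":0,"ry":0,"rz":0,"claw":0},{"tx":0,"ty":0,"tz":0.038,"rx":0,"ry":0,"rz":0,"claw":0},{"tx":0,"ty":0,"tz":0,"rx":0,"ry":0,"rz":0,"claw":0},{"tx":0,"ty":0,"tz":0,"rx":0,"ry":0,"rz":0,"claw":0},{"tx":0,"ty":0,"tz":0,"rx":0,"ry":0,"rz":0,"claw":0.5},{"tx":0,"ty":0,"tz":0,"rx":0,"ry":0,"rz":0,"claw":0.5},{"tx":0,"ty":0,"tz":-0.03,"rx":0,"ry":0,"rz":0,"claw":0.5},{"tx":0,"ty":0,"tz":-0.05,"rx":0,"ry":0,"rz":0,"claw":0.5},{"tx":0,"ty":0,"tz":-0.03,"rx":0,"ry":0,"rz":10.5,"claw":0.6},{"tx":0,"ty":0,"tz":0,"rx":0,"ry":0,"rz":10.5,"claw":0.6},{"tx":-0.053,"ty":0.0154,"tz":0,"rx":0,"ry":0,"rz":0,"claw":0.6},{"tx":-0.053,"ty":0.0154,"tz":0,"rx":0,"ry":0,"rz":0,"claw":0.6},{"tx":-0.053,"ty":0.0154,"tz":0,"rx":0,"ry":0,"rz":0,"claw":0.6},{"tx":-0.053,"ty":0.0154,"tz":0,"rx":0,"ry":0,"rz":0,"claw":0.6},{"tx":-0.053,"ty":0.0154,"tz":0,"rx":0,"ry":0,"rz":0,"claw":0.6},{"tx":-0.053,"ty":0.0154,"tz":0,"rx":0,"ry":0,"rz":0,"claw":0.6},{"tx":0,"ty":0,"tz":0,"rx":0,"ry":0,"rz":0,"claw":0.6},{"tx":0,"ty":0,"tz":0,"rx":0,"ry":0,"rz":0,"claw":0.6}]' 60; python3 to.py .3593,-.2905,.003,16; python3 - <<'E'
from look import *
p,d=save('wrist','w5'); blobs()
E
```

```text
t: 25.98
position: [0.3607, -0.2926, 0.1613]
tool_rot: [3.109, 0.442, 0.002]
force: [-0.7, -0.3, -0.2]
finger_gap: 0.0511
grip_force: 0.0
t 25.975 pos [ 0.3607 -0.2926  0.1613] psi 16.18 tilt [ 0.0013 -0.0011 -1.    ] gap 0.0511 grip 0.0 F [-0.7 -0.3 -0.2]
.3593,-.2905,.003,16 rz 0.18 shift after turn [-0.0008 -0.0024  0.1583] (or half-turn) [0.0008 0.0024 0.1583] norm/62mm 2.553153150229434
blob 752 rgb [158.5  54.   47. ] h 0.0283 mean [ 0.5875 -0.6473] rect [ 587.6 -648. ] [100.6  25.4] 40.0
blob 350 rgb [169.5 143.5  79. ] h 0.0321 mean [ 0.6567 -0.1062] rect [ 657.3 -105.7] [66.3 30.6] 35.5
blob 638 rgb [184. 167. 116.] h 0.0103 mean [0.5976 0.5968] rect [563.9 601. ] [270.3  30.8] 0.2
blob 1815 rgb [ 60. 100.  74.] h 0.0223 mean [ 0.5943 -0.3052] rect [ 595.1 -306.1] [113.7 113.4] 44.3
blob 163 rgb [224. 132. 145.] h 0.0281 mean [0.6182 0.0437] rect [618.4  43.6] [29.7 29.3] 17.7
blob 329 rgb [144. 143. 137.] h 0.0178 mean [ 0.5228 -0.1603] rect [ 524.8 -158.1] [32.8 86.4] 51.6
blob 333 rgb [144. 146. 145.] h 0.0179 mean [ 0.4548 -0.0609] rect [454.5 -64.6] [87.1 31.9] 20.7
blob 186 rgb [ 56.   91.  163.5] h 0.0279 mean [0.3685 0.1398] rect [368.6 139.8] [29.2 30. ] 16.9
blob 176 rgb [225. 141. 155.] h 0.0281 mean [ 0.3636 -0.0085] rect [363.3  -8.2] [30.1 29.5] 77.2
blob 186 rgb [ 59.  93. 165.] h 0.0283 mean [0.3504 0.0681] rect [350.5  68.4] [30.  29.8] 83.4
```

View pics/w5.png

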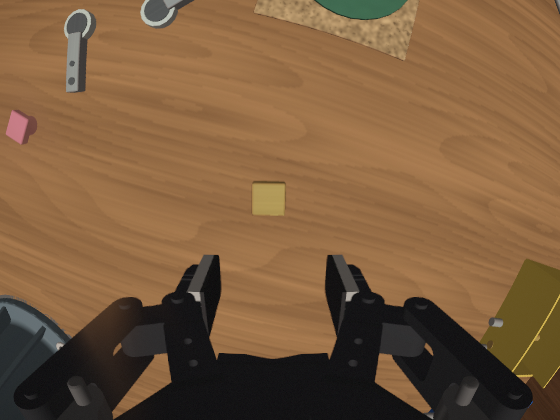

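Both knobs are in the tin, touching and standing at the same height. Knob C (brass) is at px (268,199), square to the fingers, so pick it.

```bash
python3 -m jog '[{"tx":-0.001,"ty":-0.002,"tz":0.055,"rx":0,"ry":0,"rz":0,"claw":0.6},{"tx":0,"ty":0,"tz":0.055,"rx":0,"ry":0,"rz":0,"claw":0.6},{"tx":0,"ty":0,"tz":0.035,"rx":0,"ry":0,"rz":0,"claw":0.6},{"tx":0,"ty":0,"tz":0.013,"rx":0,"ry":0,"rz":0,"claw":0.6},{"tx":0,"ty":0,"tz":0,"rx":0,"ry":0,"rz":0,"claw":0.6},{"tx":0,"ty":0,"tz":0,"rx":0,"ry":0,"rz":0,"claw":0},{"tx":0,"ty":0,"tz":0,"rx":0,"ry":0,"rz":0,"claw":0},{"tx":0,"ty":0,"tz":0,"rx":0,"ry":0,"rz":0,"claw":0},{"tx":0,"ty":0,"tz":0,"rx":0,"ry":0,"rz":0,"claw":0},{"tx":0,"ty":0,"tz":-0.03,"rx":0,"ry":0,"rz":0,"claw":0},{"tx":0,"ty":0,"tz":-0.05,"rx":0,"ry":0,"rz":0,"claw":0},{"tx":0,"ty":0,"tz":-0.05,"rx":0,"ry":0,"rz":0,"claw":0},{"tx":0,"ty":0,"tz":0,"rx":0,"ry":0,"rz":0,"claw":0},{"tx":0,"ty":0,"tz":0,"rx":0,"ry":0,"rz":0,"claw":0}]' 60; python3 to.py .671,-.127,.13,16
```

```text
t: 27.82
position: [0.3587, -0.2904, 0.1325]
tool_rot: [3.11, 0.444, 0.0]
force: [-0.6, -0.1, -0.5]
finger_gap: 0.0291
grip_force: 59.5
t 27.825 pos [ 0.3587 -0.2904  0.1325] psi 16.24 tilt [ 0.0003 -0.0004 -1.    ] gap 0.0291 grip 59.45444047451019 F [-0.6 -0.1 -0.5]
.671,-.127,.13,16 rz 0.24 shift after turn [ 0.3452 -0.071   0.0025] (or half-turn) [-0.3452  0.071   0.0025] norm/62mm 5.684727487680176
```

```bash
python3 -m jog '[{"tx":0.0548,"ty":-0.0204,"tz":0,"rx":0,"ry":0,"rz":0,"claw":0},{"tx":0.0548,"ty":-0.0204,"tz":0,"rx":0,"ry":0,"rz":0,"claw":0},{"tx":0.0548,"ty":-0.0204,"tz":0,"rx":0,"ry":0,"rz":0,"claw":0},{"tx":0.0548,"ty":-0.0204,"tz":0,"rx":0,"ry":0,"rz":0,"claw":0},{"tx":0.0548,"ty":-0.0204,"tz":0,"rx":0,"ry":0,"rz":0,"claw":0},{"tx":0.0548,"ty":-0.0204,"tz":0,"rx":0,"ry":0,"rz":0,"claw":0},{"tx":0,"ty":0,"tz":0,"rx":0,"ry":0,"rz":10.1,"claw":0},{"tx":0,"ty":0,"tz":0,"rx":0,"ry":0,"rz":10.1,"claw":0},{"tx":0,"ty":0,"tz":0,"rx":0,"ry":0,"rz":10.1,"claw":0},{"tx":0,"ty":0,"tz":0,"rx":0,"ry":0,"rz":10.1,"claw":0},{"tx":0,"ty":0,"tz":0,"rx":0,"ry":0,"rz":10.1,"claw":0},{"tx":0,"ty":0,"tz":0,"rx":0,"ry":0,"rz":10.1,"claw":0},{"tx":0,"ty":0,"tz":0,"rx":0,"ry":0,"rz":10.1,"claw":0},{"tx":0,"ty":0,"tz":0,"rx":0,"ry":0,"rz":0,"claw":0},{"tx":0,"ty":0,"tz":0,"rx":0,"ry":0,"rz":0,"claw":0}]' 60; python3 to.py .640,-.081,.04,-54.5
```

```text
t: 29.7
position: [0.6396, -0.0809, 0.1311]
tool_rot: [2.796, -1.433, -0.003]
force: [0.3, -0.5, -0.8]
finger_gap: 0.0286
grip_force: 59.4
t 29.7 pos [ 0.6396 -0.0809  0.1311] psi -54.27 tilt [-0.0021  0.0007 -1.    ] gap 0.0286 grip 59.41328465938568 F [ 0.3 -0.5 -0.8]
.640,-.081,.04,-54.5 rz 0.23 shift after turn [ 0.0003 -0.0002  0.0911] (or half-turn) [-0.0003  0.0002  0.0911] norm/62mm 1.4697060462161855
```

```bash
python3 -m jog '[{"tx":0,"ty":0,"tz":0.05,"rx":0,"ry":0,"rz":0,"claw":0},{"tx":0,"ty":0,"tz":0.04,"rx":0,"ry":0,"rz":0,"claw":0},{"tx":0,"ty":0,"tz":0,"rx":0,"ry":0,"rz":0,"claw":0},{"tx":0,"ty":0,"tz":0,"rx":0,"ry":0,"rz":0,"claw":0},{"tx":0,"ty":0,"tz":0,"rx":0,"ry":0,"rz":0,"claw":0.42},{"tx":0,"ty":0,"tz":0,"rx":0,"ry":0,"rz":0,"claw":0.42},{"tx":0,"ty":0,"tz":-0.03,"rx":0,"ry":0,"rz":0,"claw":0.42},{"tx":0,"ty":0,"tz":-0.05,"rx":0,"ry":0,"rz":0,"claw":0.42},{"tx":0,"ty":0,"tz":-0.04,"rx":0,"ry":0,"rz":0,"claw":0.42},{"tx":0,"ty":0,"tz":0,"rx":0,"ry":0,"rz":0,"claw":0.42}]' 60
cat >> look.py <<'E'
def hinges():
    p,d,X=cloud('top'); M=((X[...,2]>.006)&(d>0)&(X[...,2]<.03)).astype(np.uint8); n,L,S,_=cv2.connectedComponentsWithStats(M)
    for i in range(1,n):
        if not 200<S[i,4]<500: continue
        if np.ptp(np.median(p[L==i],0))>25: continue
        Q=X[L==i][:,:2]; c=Q.mean(0); a=np.linalg.eigh(np.cov((Q-c).T))[1][:,1]
        s=(Q-c)@a; w=(Q-c)@np.array([-a[1],a[0]])
        if np.ptp(w[s>0])<np.ptp(w[s<0]): a=-a; s=-s
        k=s<s.min()+.055; A=Q[k]; ca=A.mean(0); l=np.linalg.eigh(np.cov((A-ca).T))[1][:,1]; l*=np.sign(l@a)
        tip=((A-ca)@l).min(); mid=ca+l*(tip+.031)
        print('hinge mid',mid,'dir',np.degrees(np.arctan2(l[1],l[0])).round(1),'c',c)
E
python3 - <<'E'
from look import *
hinges(); blobs()
E
python3 to.py
```

```text
t: 30.95
position: [0.6434, -0.0819, 0.1684]
tool_rot: [-2.792, 1.436, -0.016]
force: [-0.5, 0.5, 0.7]
finger_gap: 0.0358
grip_force: 0.0
hinge mid [0.6196 0.3007] dir 78.0 c [0.6273 0.3543]
hinge mid [ 0.5322 -0.1702] dir 132.9 c [ 0.5184 -0.1562]
blob 756 rgb [166.5  57.   51. ] h 0.0283 mean [ 0.5877 -0.6475] rect [ 606.1 -632. ] [149.2  25.6] 39.8
blob 602 rgb [193. 176. 122.] h 0.0102 mean [0.6071 0.597 ] rect [590.6 598.8] [217.   30.6] 1.0
blob 1815 rgb [ 63. 106.  78.] h 0.0223 mean [ 0.5943 -0.3051] rect [ 595.3 -306.2] [113.4 114. ] 42.9
blob 330 rgb [151. 151. 144.] h 0.0174 mean [ 0.5211 -0.1592] rect [ 525.2 -157.7] [33.3 86.7] 51.2
blob 56 rgb [154. 139.  96.] h 0.0098 mean [0.455  0.5894] rect [451.1 590. ] [53.8  7.1] 1.8
t 31.05 pos [ 0.6406 -0.0811  0.1635] psi -54.44 tilt [ 0.0016 -0.0006 -1.    ] gap 0.0359 grip 0.0 F [-0.3  0.  -0.6]
```

```bash
python3 -m jog '[{"tx":0,"ty":0,"tz":0,"rx":0,"ry":0,"rz":-7.4,"claw":0.5},{"tx":-0.003,"ty":0.0467,"tz":0,"rx":0,"ry":0,"rz":0,"claw":0.5},{"tx":-0.003,"ty":0.0467,"tz":0,"rx":0,"ry":0,"rz":0,"claw":0.5},{"tx":-0.003,"ty":0.0467,"tz":0,"rx":0,"ry":0,"rz":0,"claw":0.5},{"tx":0,"ty":0,"tz":0.03,"rx":0,"ry":0,"rz":0,"claw":0.5},{"tx":0,"ty":0,"tz":0,"rx":0,"ry":0,"rz":0,"claw":0.5},{"tx":0,"ty":0,"tz":0,"rx":0,"ry":0,"rz":0,"claw":0.5}]' 60; python3 to.py .532,-.170,.003,-47;python3 - <<'E'
from look import *
p,d=save('wrist','w6'); hinges(); blobs()
E
```

```text
t: 31.92
position: [0.5317, -0.1695, 0.1323]
tool_rot: [-2.881, 1.253, 0.002]
force: [1.4, 0.3, -0.0]
finger_gap: 0.0426
grip_force: 0.0
t 31.925 pos [ 0.5317 -0.1695  0.1323] psi -47.02 tilt [-0.0009  0.0006 -1.    ] gap 0.0426 grip 0.0 F [ 1.4  0.3 -0. ]
.532,-.170,.003,-47 rz -0.02 shift after turn [0.0006 0.0001 0.1293] (or half-turn) [-0.0006 -0.0001  0.1293] norm/62mm 2.0858628434499966
hinge mid [0.4519 0.1567] dir -8.3 c [0.5595 0.1409]
hinge mid [ 0.5161 -0.1537] dir 134.5 c [ 0.5132 -0.1504]
hinge mid [0.4626 0.2655] dir 33.2 c [0.4675 0.2794]
blob 752 rgb [163.  56.  49.] h 0.0284 mean [ 0.5874 -0.6477] rect [ 587.4 -647.5] [100.6  25.5] 39.1
blob 648 rgb [190. 172. 119.] h 0.0104 mean [0.6008 0.5969] rect [578.7 591.6] [244.   29.9] 5.1
blob 163 rgb [228. 136. 150.] h 0.0279 mean [0.6183 0.0439] rect [618.6  43.7] [29.8 29.4] 17.6
blob 186 rgb [ 58.  94. 168.] h 0.0279 mean [0.3685 0.1394] rect [368.5 139.9] [29.2 30.6] 17.1
blob 187 rgb [ 61.  96. 170.] h 0.0282 mean [0.3507 0.0682] rect [350.6  68.4] [30.3 30.1] 84.3
```

View pics/w6.png

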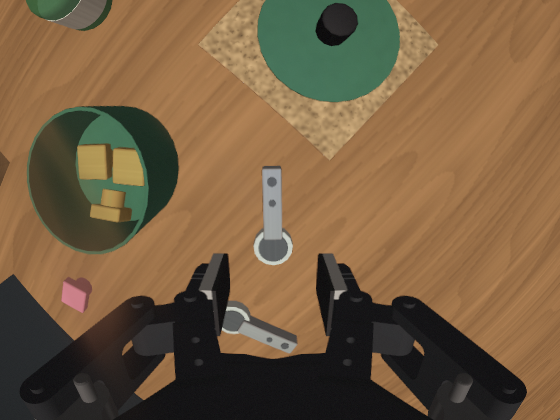

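All three knobs are in the tin at px (93,160), (128,167) and (112,205). Hinge 1 at (272,210) is centred along the tool's x, with its cup towards the tool's -x. Pick it and lift high enough to clear the cheek.

```bash
python3 -m jog '[{"tx":0,"ty":0,"tz":0.055,"rx":0,"ry":0,"rz":0,"claw":0.5},{"tx":0,"ty":0,"tz":0.045,"rx":0,"ry":0,"rz":0,"claw":0.5},{"tx":0,"ty":0,"tz":0.022,"rx":0,"ry":0,"rz":0,"claw":0.5},{"tx":0,"ty":0,"tz":0.007,"rx":0,"ry":0,"rz":0,"claw":0.5},{"tx":0,"ty":0,"tz":0,"rx":0,"ry":0,"rz":0,"claw":0.5},{"tx":0,"ty":0,"tz":0,"rx":0,"ry":0,"rz":0,"claw":0},{"tx":0,"ty":0,"tz":0,"rx":0,"ry":0,"rz":0,"claw":0},{"tx":0,"ty":0,"tz":0,"rx":0,"ry":0,"rz":0,"claw":0},{"tx":0,"ty":0,"tz":0,"rx":0,"ry":0,"rz":0,"claw":0},{"tx":0,"ty":0,"tz":-0.03,"rx":0,"ry":0,"rz":0,"claw":0},{"tx":0,"ty":0,"tz":-0.05,"rx":0,"ry":0,"rz":0,"claw":0},{"tx":0,"ty":0,"tz":-0.05,"rx":0,"ry":0,"rz":0,"claw":0},{"tx":0,"ty":0,"tz":-0.05,"rx":0,"ry":0,"rz":-9.8,"claw":0},{"tx":0,"ty":0,"tz":-0.05,"rx":0,"ry":0,"rz":-9.8,"claw":0},{"tx":0,"ty":0,"tz":0,"rx":0,"ry":0,"rz":-9.8,"claw":0},{"tx":0,"ty":0,"tz":0,"rx":0,"ry":0,"rz":-9.8,"claw":0},{"tx":0,"ty":0,"tz":0,"rx":0,"ry":0,"rz":0,"claw":0},{"tx":0,"ty":0,"tz":0,"rx":0,"ry":0,"rz":0,"claw":0}]' 80; python3 to.py .5163,.2475,.015,-8
```

```text
t: 34.33
position: [0.5315, -0.1698, 0.2336]
tool_rot: [3.134, -0.22, 0.0]
force: [0.6, -0.4, -0.2]
finger_gap: 0.0137
grip_force: 79.2
t 34.325 pos [ 0.5315 -0.1698  0.2336] psi -8.04 tilt [ 0.0001 -0.     -1.    ] gap 0.0137 grip 79.15437340736389 F [ 0.6 -0.4 -0.2]
.5163,.2475,.015,-8 rz -0.04 shift after turn [-0.0732 -0.4111  0.2186] (or half-turn) [0.0732 0.4111 0.2186] norm/62mm 7.602361271164745
```

```bash
python3 -m jog '[{"tx":-0.0092,"ty":-0.0514,"tz":0,"rx":0,"ry":0,"rz":0,"claw":0},{"tx":-0.0092,"ty":-0.0514,"tz":0,"rx":0,"ry":0,"rz":0,"claw":0},{"tx":-0.0092,"ty":-0.0514,"tz":0,"rx":0,"ry":0,"rz":0,"claw":0},{"tx":-0.0092,"ty":-0.0514,"tz":0,"rx":0,"ry":0,"rz":0,"claw":0},{"tx":-0.0092,"ty":-0.0514,"tz":0,"rx":0,"ry":0,"rz":0,"claw":0},{"tx":-0.0092,"ty":-0.0514,"tz":0,"rx":0,"ry":0,"rz":0,"claw":0},{"tx":-0.0092,"ty":-0.0514,"tz":0,"rx":0,"ry":0,"rz":0,"claw":0},{"tx":-0.0092,"ty":-0.0514,"tz":0,"rx":0,"ry":0,"rz":0,"claw":0},{"tx":0,"ty":0,"tz":0,"rx":0,"ry":0,"rz":0,"claw":0},{"tx":0,"ty":0,"tz":0,"rx":0,"ry":0,"rz":0,"claw":0}]' 80; python3 to.py .5163,.2475,.015,-8; python3 - <<'E'
from look import *
p,d=save('wrist','w7'); hinges()
E
```

```text
t: 35.58
position: [0.5147, 0.2473, 0.2332]
tool_rot: [3.133, -0.216, -0.001]
force: [-0.4, -0.4, -0.5]
finger_gap: 0.0136
grip_force: 79.2
t 35.575 pos [0.5147 0.2473 0.2332] psi -7.89 tilt [-0.0006 -0.0007 -1.    ] gap 0.0136 grip 79.21468734741211 F [-0.4 -0.4 -0.5]
.5163,.2475,.015,-8 rz 0.11 shift after turn [ 0.0016 -0.0004  0.2182] (or half-turn) [-0.0016  0.0004  0.2182] norm/62mm 3.5188913956201
hinge mid [0.6757 0.1238] dir 172.0 c [0.5616 0.1406]
hinge mid [0.6071 0.2204] dir 84.5 c [0.6119 0.246 ]
hinge mid [ 0.4405 -0.0645] dir 14.0 c [ 0.4583 -0.0601]
```

View pics/w7.png

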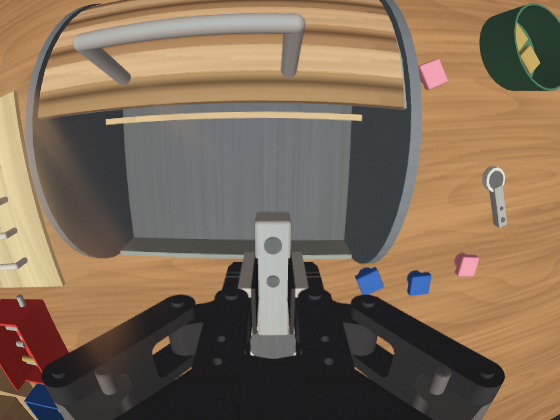

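The hinge is held, with the open tray from px (125,110) to (350,240) ahead. Lower it into the tray.

```bash
python3 -m jog '[{"tx":0,"ty":0,"tz":0.05,"rx":0,"ry":0,"rz":0,"claw":0},{"tx":0,"ty":0,"tz":0.05,"rx":0,"ry":0,"rz":0,"claw":0},{"tx":0,"ty":0,"tz":0.05,"rx":0,"ry":0,"rz":0,"claw":0},{"tx":0,"ty":0,"tz":0.035,"rx":0,"ry":0,"rz":0,"claw":0},{"tx":0,"ty":0,"tz":0.02,"rx":0,"ry":0,"rz":0,"claw":0},{"tx":0,"ty":0,"tz":0.01,"rx":0,"ry":0,"rz":0,"claw":0},{"tx":0,"ty":0,"tz":0,"rx":0,"ry":0,"rz":0,"claw":0},{"tx":0,"ty":0,"tz":0,"rx":0,"ry":0,"rz":0,"claw":0}]' 80
```

```text
t: 36.67
position: [0.5161, 0.2478, 0.02]
tool_rot: [-3.133, 0.215, -0.004]
force: [0.6, 0.8, 0.2]
finger_gap: 0.0135
grip_force: 79.2
```

```bash
python3 -m jog '[{"tx":0,"ty":0,"tz":0.005,"rx":0,"ry":0,"rz":0,"claw":0},{"tx":0,"ty":0,"tz":0.003,"rx":0,"ry":0,"rz":0,"claw":0},{"tx":0,"ty":0,"tz":0,"rx":0,"ry":0,"rz":0,"claw":0},{"tx":0,"ty":0,"tz":0,"rx":0,"ry":0,"rz":0,"claw":0.5},{"tx":0,"ty":0,"tz":0,"rx":0,"ry":0,"rz":0,"claw":0.5},{"tx":0,"ty":0,"tz":-0.03,"rx":0,"ry":0,"rz":0,"claw":0.5},{"tx":0,"ty":0,"tz":-0.06,"rx":0,"ry":0,"rz":0,"claw":0.5},{"tx":0,"ty":0,"tz":-0.06,"rx":0,"ry":0,"rz":0,"claw":0.5},{"tx":0,"ty":0,"tz":-0.06,"rx":0,"ry":0,"rz":0,"claw":0.5},{"tx":0,"ty":0,"tz":0,"rx":0,"ry":0,"rz":0,"claw":0.5},{"tx":-0.0052,"ty":0.0533,"tz":0,"rx":0,"ry":0,"rz":0,"claw":0.5},{"tx":-0.0052,"ty":0.0533,"tz":0,"rx":0,"ry":0,"rz":0,"claw":0.5},{"tx":-0.0052,"ty":0.0533,"tz":0,"rx":0,"ry":0,"rz":0,"claw":0.5},{"tx":-0.0052,"ty":0.0533,"tz":0,"rx":0,"ry":0,"rz":0,"claw":0.5},{"tx":-0.0052,"ty":0.0533,"tz":0.03,"rx":0,"ry":0,"rz":-7.4,"claw":0.5},{"tx":0.0017,"ty":0.0535,"tz":0.03,"rx":0,"ry":0,"rz":-7.4,"claw":0.5},{"tx":0,"ty":0,"tz":0.03,"rx":0,"ry":0,"rz":-7.4,"claw":0.5},{"tx":0,"ty":0,"tz":0,"rx":0,"ry":0,"rz":0,"claw":0.5},{"tx":0,"ty":0,"tz":0,"rx":0,"ry":0,"rz":0,"claw":0.5}]' 80; python3 to.py .4405,-.0645,.003,14; python3 - <<'E'
from look import *
p,d=save('wrist','w8'); hinges()
for c in('top','scene'):
  viewer.snapshot(c); print(c,[(r['conf'],r['position']) for r in pinpoint(c,'hinge1_mid')])
E
```

```text
t: 39.05
position: [0.4542, -0.0661, 0.1309]
tool_rot: [-3.117, -0.39, -0.0]
force: [0.8, 0.8, 0.3]
finger_gap: 0.0429
grip_force: 0.0
t 39.05 pos [ 0.4542 -0.0661  0.1309] psi 14.25 tilt [ 0.      0.0001 -1.    ] gap 0.0429 grip 0.0 F [0.8 0.8 0.3]
.4405,-.0645,.003,14 rz 0.25 shift after turn [-0.0129 -0.0048  0.1279] (or half-turn) [0.0129 0.0048 0.1279] norm/62mm 2.0749330760456934
hinge mid [0.4519 0.1567] dir -8.6 c [0.5623 0.1405]
top []
scene [(0.66, [0.4393, -0.0655, 0.0073])]
```

View pics/w8.png

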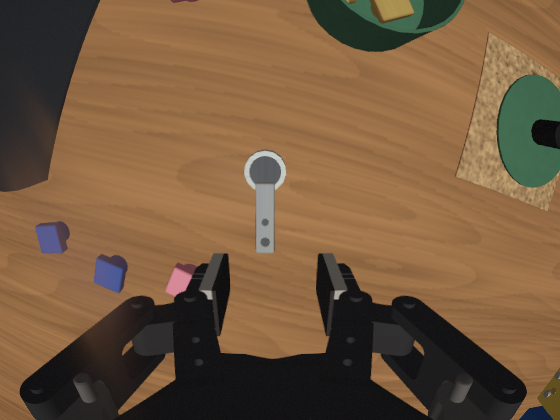

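Hinge 2 at px (265,215) is aligned, with its cup towards the tool's +x. Pick it.

```bash
python3 -m jog '[{"tx":-0.013,"ty":-0.005,"tz":0.05,"rx":0,"ry":0,"rz":0,"claw":0.5},{"tx":0,"ty":0,"tz":0.048,"rx":0,"ry":0,"rz":0,"claw":0.5},{"tx":0,"ty":0,"tz":0.022,"rx":0,"ry":0,"rz":0,"claw":0.5},{"tx":0,"ty":0,"tz":0.008,"rx":0,"ry":0,"rz":0,"claw":0.5},{"tx":0,"ty":0,"tz":0,"rx":0,"ry":0,"rz":0,"claw":0.5},{"tx":0,"ty":0,"tz":0,"rx":0,"ry":0,"rz":0,"claw":0},{"tx":0,"ty":0,"tz":0,"rx":0,"ry":0,"rz":0,"claw":0},{"tx":0,"ty":0,"tz":0,"rx":0,"ry":0,"rz":0,"claw":0},{"tx":0,"ty":0,"tz":0,"rx":0,"ry":0,"rz":0,"claw":0},{"tx":0,"ty":0,"tz":-0.03,"rx":0,"ry":0,"rz":0,"claw":0},{"tx":0,"ty":0,"tz":-0.05,"rx":0,"ry":0,"rz":0,"claw":0},{"tx":0,"ty":0,"tz":-0.05,"rx":0,"ry":0,"rz":0,"claw":0},{"tx":0,"ty":0,"tz":-0.05,"rx":0,"ry":0,"rz":7.4,"claw":0},{"tx":0,"ty":0,"tz":-0.05,"rx":0,"ry":0,"rz":7.4,"claw":0},{"tx":0,"ty":0,"tz":0,"rx":0,"ry":0,"rz":7.4,"claw":0},{"tx":0,"ty":0,"tz":0,"rx":0,"ry":0,"rz":0,"claw":0},{"tx":0,"ty":0,"tz":0,"rx":0,"ry":0,"rz":0,"claw":0}]' 80; python3 to.py .512,.341,.012,-8
```

```text
t: 41.48
position: [0.4396, -0.0646, 0.232]
tool_rot: [-3.134, 0.211, 0.002]
force: [0.3, 1.1, -0.7]
finger_gap: 0.0135
grip_force: 78.2
t 41.475 pos [ 0.4396 -0.0646  0.232 ] psi -7.71 tilt [-0.001   0.0005 -1.    ] gap 0.0135 grip 78.24272990226746 F [ 0.3  1.1 -0.7]
.512,.341,.012,-8 rz 0.29 shift after turn [ 0.0152 -0.4117  0.22  ] (or half-turn) [-0.0152  0.4117  0.22  ] norm/62mm 7.532602062175093
```

```bash
python3 -m jog '[{"tx":0.0019,"ty":-0.0515,"tz":0,"rx":0,"ry":0,"rz":0,"claw":0},{"tx":0.0019,"ty":-0.0515,"tz":0,"rx":0,"ry":0,"rz":0,"claw":0},{"tx":0.0019,"ty":-0.0515,"tz":0,"rx":0,"ry":0,"rz":0,"claw":0},{"tx":0.0019,"ty":-0.0515,"tz":0,"rx":0,"ry":0,"rz":0,"claw":0},{"tx":0.0019,"ty":-0.0515,"tz":0,"rx":0,"ry":0,"rz":0,"claw":0},{"tx":0.0019,"ty":-0.0515,"tz":0,"rx":0,"ry":0,"rz":0,"claw":0},{"tx":0.0019,"ty":-0.0515,"tz":0,"rx":0,"ry":0,"rz":0,"claw":0},{"tx":0.0019,"ty":-0.0515,"tz":0,"rx":0,"ry":0,"rz":0,"claw":0},{"tx":0,"ty":0,"tz":0,"rx":0,"ry":0,"rz":0,"claw":0},{"tx":0,"ty":0,"tz":0,"rx":0,"ry":0,"rz":0,"claw":0}]' 80; python3 to.py .512,.341,.012,-8; python3 - <<'E'
from look import *
p,d=save('wrist','w9')
E
```

```text
t: 42.72
position: [0.5109, 0.3409, 0.2311]
tool_rot: [3.133, -0.212, -0.003]
force: [-0.3, 0.3, -0.9]
finger_gap: 0.0135
grip_force: 78.4
t 42.725 pos [0.5109 0.3409 0.2311] psi -7.76 tilt [-0.0023 -0.0014 -1.    ] gap 0.0135 grip 78.4100604057312 F [-0.3  0.3 -0.9]
.512,.341,.012,-8 rz 0.24 shift after turn [ 0.0011 -0.0003  0.2191] (or half-turn) [-0.0011  0.0003  0.2191] norm/62mm 3.534636875961038
```

View pics/w9.png

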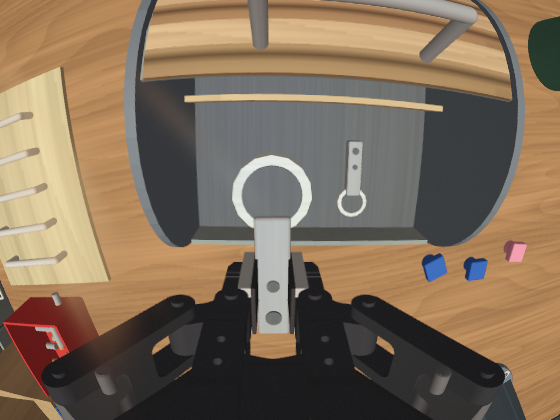

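Hinge 1 lies in the tray at px (353,175), and hinge 2 is held. Lower and release, then rise.

```bash
python3 -m jog '[{"tx":0,"ty":0,"tz":0.05,"rx":0,"ry":0,"rz":0,"claw":0},{"tx":0,"ty":0,"tz":0.05,"rx":0,"ry":0,"rz":0,"claw":0},{"tx":0,"ty":0,"tz":0.05,"rx":0,"ry":0,"rz":0,"claw":0},{"tx":0,"ty":0,"tz":0.035,"rx":0,"ry":0,"rz":0,"claw":0},{"tx":0,"ty":0,"tz":0.02,"rx":0,"ry":0,"rz":0,"claw":0},{"tx":0,"ty":0,"tz":0.01,"rx":0,"ry":0,"rz":0,"claw":0},{"tx":0,"ty":0,"tz":0.003,"rx":0,"ry":0,"rz":0,"claw":0},{"tx":0,"ty":0,"tz":0,"rx":0,"ry":0,"rz":0,"claw":0},{"tx":0,"ty":0,"tz":0,"rx":0,"ry":0,"rz":0,"claw":0.5},{"tx":0,"ty":0,"tz":0,"rx":0,"ry":0,"rz":0,"claw":0.5},{"tx":0,"ty":0,"tz":-0.03,"rx":0,"ry":0,"rz":0,"claw":0.5},{"tx":0,"ty":0,"tz":-0.06,"rx":0,"ry":0,"rz":0,"claw":0.5},{"tx":0,"ty":0,"tz":-0.06,"rx":0,"ry":0,"rz":0,"claw":0.5},{"tx":0,"ty":0,"tz":-0.06,"rx":0,"ry":0,"rz":0,"claw":0.5},{"tx":0,"ty":0,"tz":-0.05,"rx":0,"ry":0,"rz":0,"claw":0.5},{"tx":0,"ty":0,"tz":0,"rx":0,"ry":0,"rz":0,"claw":0.5},{"tx":0,"ty":0,"tz":0,"rx":0,"ry":0,"rz":0,"claw":0.5}]' 80; python3 to.py .6375,.2745,.206,-8; python3 - <<'E'
from look import *
save('wrist','w10'); save('scene','s10'); blobs(); hinges()
viewer.snapshot('wrist'); print([(r['conf'],r['position']) for r in pinpoint('wrist','hinge1_mid')])
import cv2
a=cv2.imread('pics/w10.png'); b=cv2.imread('pics/s10.png')
cv2.imwrite('pics/c10.png',np.hstack([cv2.resize(a,(400,300)),cv2.resize(b[130:350,120:420],(400,300))]))
E
```

```text
t: 44.9
position: [0.5112, 0.3412, 0.2742]
tool_rot: [3.134, -0.215, -0.0]
force: [0.2, 0.0, -0.2]
finger_gap: 0.0429
grip_force: 0.0
t 44.9 pos [0.5112 0.3412 0.2742] psi -7.85 tilt [-0.0002 -0.     -1.    ] gap 0.0429 grip 0.0 F [ 0.2  0.  -0.2]
.6375,.2745,.206,-8 rz 0.15 shift after turn [0.1343 0.0484 0.0682] (or half-turn) [-0.1343 -0.0484  0.0682] norm/62mm 2.5526239431514055
blob 755 rgb [154.  52.  46.] h 0.0281 mean [ 0.5879 -0.6475] rect [ 587.6 -647.6] [100.9  26. ] 39.4
blob 342 rgb [164.5 139.5  77. ] h 0.032 mean [ 0.657  -0.1064] rect [ 658.2 -106.1] [66.9 31. ] 34.9
blob 1816 rgb [58. 98. 72.] h 0.0225 mean [ 0.5943 -0.3051] rect [ 595.3 -306.1] [113.2 114. ] 43.2
blob 162 rgb [220.5 129.  142. ] h 0.028 mean [0.6183 0.0438] rect [618.5  43.7] [30.4 29.3] 18.0
blob 184 rgb [ 55.  88. 159.] h 0.028 mean [0.3683 0.1398] rect [368.5 140. ] [29.2 30.2] 17.0
blob 179 rgb [221. 137. 151.] h 0.0279 mean [ 0.3635 -0.0085] rect [363.5  -8.5] [30.  29.6] 79.2
blob 186 rgb [ 57.  90. 161.] h 0.0282 mean [0.3507 0.0684] rect [350.5  68.1] [29.7 29.6] 83.8
hinge mid [0.6761 0.1239] dir 171.6 c [0.56   0.1408]
hinge mid [0.6203 0.3364] dir 86.1 c [0.6285 0.3735]
[(0.68, [0.5109, 0.3408, 0.0151]), (0.24, [0.6743, -0.0966, 0.0175])]
```

View pics/c10.png

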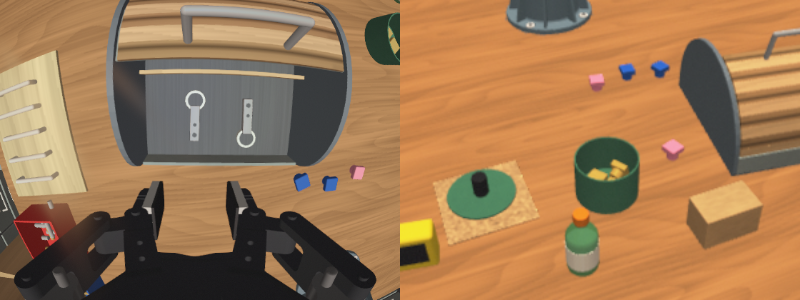

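Both hinges lie in the tray at px (195,115) and (247,120), the three knobs are in the tin, and only pink and blue parts remain on the bench. Go back to the bar.

```bash
python3 -m jog '[{"tx":0.0448,"ty":0.0161,"tz":0,"rx":0,"ry":0,"rz":0,"claw":0.5},{"tx":0.0448,"ty":0.0161,"tz":0,"rx":0,"ry":0,"rz":0,"claw":0.5},{"tx":0.0448,"ty":0.0161,"tz":0,"rx":0,"ry":0,"rz":0,"claw":0.5},{"tx":0,"ty":0,"tz":0,"rx":0,"ry":0,"rz":-10,"claw":0.5},{"tx":0,"ty":0,"tz":0,"rx":0,"ry":0,"rz":-10,"claw":0.5},{"tx":0,"ty":0,"tz":0,"rx":0,"ry":0,"rz":-10,"claw":0.5},{"tx":0,"ty":0,"tz":0,"rx":0,"ry":0,"rz":-10,"claw":0.5},{"tx":0,"ty":0,"tz":0,"rx":0,"ry":0,"rz":-10,"claw":0.5},{"tx":0,"ty":0,"tz":0,"rx":0,"ry":0,"rz":-10,"claw":0.5},{"tx":0,"ty":0,"tz":0,"rx":0,"ry":0,"rz":-10,"claw":0.5},{"tx":0,"ty":0,"tz":0,"rx":0,"ry":0,"rz":-10,"claw":0.5},{"tx":0,"ty":0,"tz":0,"rx":0,"ry":0,"rz":-10,"claw":0.5},{"tx":0,"ty":0,"tz":0,"rx":0,"ry":0,"rz":0,"claw":0.5},{"tx":0,"ty":0,"tz":0,"rx":0,"ry":0,"rz":0,"claw":0.5}]' 60; python3 to.py .6375,.2745,.206,82; python3 - <<'E'
from look import *
for c in('top','scene','wrist'):
  viewer.snapshot(c); print(c,[(r['conf'],r['position']) for r in pinpoint(c,'cover_bar')])
E
```

```text
t: 46.95
position: [0.638, 0.275, 0.274]
tool_rot: [-2.372, -2.06, 0.001]
force: [0.1, 0.2, 0.1]
finger_gap: 0.0429
grip_force: 0.0
t 46.95 pos [0.638 0.275 0.274] psi 81.95 tilt [-0.0007 -0.0001 -1.    ] gap 0.0429 grip 0.0 F [0.1 0.2 0.1]
.6375,.2745,.206,82 rz -0.05 shift after turn [-0.0006 -0.0004  0.068 ] (or half-turn) [0.0006 0.0004 0.068 ] norm/62mm 1.0970837455670182
top [(0.74, [0.6371, 0.2762, 0.2213])]
scene [(0.56, [0.6333, 0.2752, 0.2183]), (0.31, [0.6558, -0.1053, 0.0011])]
wrist [(0.61, [0.6396, 0.2755, 0.2231])]
```

```bash
python3 -m jog '[{"tx":0,"ty":0,"tz":0.04,"rx":0,"ry":0,"rz":0,"claw":0.5},{"tx":0,"ty":0,"tz":0.028,"rx":0,"ry":0,"rz":0,"claw":0.5},{"tx":0,"ty":0,"tz":0,"rx":0,"ry":0,"rz":0,"claw":0.5},{"tx":0,"ty":0,"tz":0,"rx":0,"ry":0,"rz":0,"claw":0},{"tx":0,"ty":0,"tz":0,"rx":0,"ry":0,"rz":0,"claw":0},{"tx":0,"ty":0,"tz":0,"rx":0,"ry":0,"rz":0,"claw":0},{"tx":0,"ty":0,"tz":0,"rx":0,"ry":0,"rz":0,"claw":0}]' 50; python3 to.py; python3 - <<'E'
import numpy as np
th=np.linspace(1.849,.349,16)
print(np.round(np.c_[th[1:],np.diff(-.2*np.cos(th)),-np.diff(.2*np.sin(th))],4).tolist())
E
```

```text
t: 48.12
position: [0.6379, 0.2755, 0.2088]
tool_rot: [-2.368, -2.064, -0.002]
force: [-5.2, -0.0, 5.4]
finger_gap: 0.0081
grip_force: 48.9
t 48.125 pos [0.6379 0.2755 0.2088] psi 82.16 tilt [ 0.0007  0.0007 -1.    ] gap 0.0081 grip 48.87959539890289 F [-5.2 -0.   5.4]
[[1.749, -0.0195, -0.0045], [1.649, -0.0198, -0.0026], [1.549, -0.02, -0.0006], [1.449, -0.0199, 0.0014], [1.349, -0.0197, 0.0034], [1.249, -0.0193, 0.0054], [1.149, -0.0186, 0.0073], [1.049, -0.0178, 0.0091], [0.949, -0.0168, 0.0108], [0.849, -0.0156, 0.0124], [0.749, -0.0143, 0.0139], [0.649, -0.0129, 0.0153], [0.549, -0.0113, 0.0165], [0.449, -0.0096, 0.0176], [0.349, -0.0078, 0.0184]]
```

```bash
python3 -m jog '[{"tx":0,"ty":-0.0195,"tz":-0.0045,"rx":0,"ry":0,"rz":0,"claw":0},{"tx":0,"ty":-0.0198,"tz":-0.0026,"rx":0,"ry":0,"rz":0,"claw":0},{"tx":0,"ty":-0.02,"tz":-0.0006,"rx":0,"ry":0,"rz":0,"claw":0},{"tx":0,"ty":-0.0199,"tz":0.0014,"rx":0,"ry":0,"rz":0,"claw":0},{"tx":0,"ty":-0.0197,"tz":0.0034,"rx":0,"ry":0,"rz":0,"claw":0},{"tx":0,"ty":-0.0193,"tz":0.0054,"rx":0,"ry":0,"rz":0,"claw":0},{"tx":0,"ty":-0.0186,"tz":0.0073,"rx":0,"ry":0,"rz":0,"claw":0},{"tx":0,"ty":0,"tz":0,"rx":0,"ry":0,"rz":0,"claw":0}]' 50
```

```text
t: 49.12
position: [0.5025, 0.2952, 0.1994]
tool_rot: [-2.367, -2.065, -0.007]
force: [-4.2, 2.9, 5.6]
finger_gap: 0.0076
grip_force: 51.6
```

```bash
python3 -m jog '[{"tx":0,"ty":-0.0178,"tz":0.0091,"rx":0,"ry":0,"rz":0,"claw":0},{"tx":0,"ty":-0.0168,"tz":0.0108,"rx":0,"ry":0,"rz":0,"claw":0},{"tx":0,"ty":-0.0156,"tz":0.0124,"rx":0,"ry":0,"rz":0,"claw":0},{"tx":0,"ty":-0.0143,"tz":0.0139,"rx":0,"ry":0,"rz":0,"claw":0},{"tx":0,"ty":-0.0129,"tz":0.0153,"rx":0,"ry":0,"rz":0,"claw":0},{"tx":0,"ty":-0.0113,"tz":0.0165,"rx":0,"ry":0,"rz":0,"claw":0},{"tx":0,"ty":-0.0096,"tz":0.0176,"rx":0,"ry":0,"rz":0,"claw":0},{"tx":0,"ty":0,"tz":0,"rx":0,"ry":0,"rz":0,"claw":0}]' 50; python3 to.py
```

```text
t: 50.12
position: [0.4054, 0.3092, 0.1016]
tool_rot: [-2.367, -2.063, -0.006]
force: [0.9, 8.0, -3.0]
finger_gap: 0.0077
grip_force: 53.8
t 50.125 pos [0.4054 0.3092 0.1016] psi 82.15 tilt [ 0.0019  0.004  -1.    ] gap 0.0077 grip 53.82897734642029 F [ 0.9  8.  -3. ]
```

```bash
python3 -m jog '[{"tx":0,"ty":-0.004,"tz":0.0095,"rx":0,"ry":0,"rz":0,"claw":0},{"tx":0,"ty":-0.0038,"tz":0.009,"rx":0,"ry":0,"rz":0,"claw":0},{"tx":0,"ty":-0.001,"tz":0.003,"rx":0,"ry":0,"rz":0,"claw":0},{"tx":0,"ty":0,"tz":0,"rx":0,"ry":0,"rz":0,"claw":0},{"tx":0,"ty":0,"tz":0,"rx":0,"ry":0,"rz":0,"claw":0}]' 50; python3 - <<'E'
from look import *
for c in('top','scene'):
  viewer.snapshot(c); print(c,[(r['conf'],r['position']) for r in pinpoint(c,'cover_bar')])
E
```

```text
t: 50.75
position: [0.3975, 0.3101, 0.0822]
tool_rot: [-2.368, -2.063, -0.006]
force: [-5.6, 4.2, 11.1]
finger_gap: 0.008
grip_force: 56.0
top [(0.76, [0.3984, 0.308, 0.0956])]
scene [(0.91, [0.3982, 0.3095, 0.0953])]
```

```bash
python3 -m jog '[{"tx":0,"ty":-0.001,"tz":0.004,"rx":0,"ry":0,"rz":0,"claw":0},{"tx":0,"ty":0,"tz":0,"rx":0,"ry":0,"rz":0,"claw":0},{"tx":0,"ty":0,"tz":0,"rx":0,"ry":0,"rz":0,"claw":0}]' 50
```

```text
t: 51.32
position: [0.3976, 0.3103, 0.0818]
tool_rot: [2.368, 2.064, 0.008]
force: [-15.9, -4.4, 42.1]
finger_gap: 0.0079
grip_force: 59.3
```

The cover is against its stop: it did not move although the force rose to 42 N. Ease off, release, rise, turn back and go over the lid.

```bash
python3 -m jog '[{"tx":0,"ty":0.001,"tz":-0.004,"rx":0,"ry":0,"rz":0,"claw":0},{"tx":0,"ty":0,"tz":0,"rx":0,"ry":0,"rz":0,"claw":0.5},{"tx":0,"ty":0,"tz":0,"rx":0,"ry":0,"rz":0,"claw":0.5},{"tx":0,"ty":0,"tz":-0.03,"rx":0,"ry":0,"rz":0,"claw":0.5},{"tx":0,"ty":0,"tz":-0.05,"rx":0,"ry":0,"rz":0,"claw":0.5},{"tx":0,"ty":0,"tz":-0.05,"rx":0,"ry":0,"rz":10.25,"claw":0.6},{"tx":0,"ty":0,"tz":-0.04,"rx":0,"ry":0,"rz":10.25,"claw":0.7},{"tx":0,"ty":0,"tz":0,"rx":0,"ry":0,"rz":10.25,"claw":0.7},{"tx":0,"ty":0,"tz":0,"rx":0,"ry":0,"rz":10.25,"claw":0.7},{"tx":0,"ty":0,"tz":0,"rx":0,"ry":0,"rz":10.25,"claw":0.7},{"tx":0,"ty":0,"tz":0,"rx":0,"ry":0,"rz":10.25,"claw":0.7},{"tx":0,"ty":0,"tz":0,"rx":0,"ry":0,"rz":10.25,"claw":0.7},{"tx":0,"ty":0,"tz":0,"rx":0,"ry":0,"rz":10.25,"claw":0.7},{"tx":0,"ty":0,"tz":0,"rx":0,"ry":0,"rz":0,"claw":0.7}]' 60; python3 to.py .595,-.3045,.022,0;  python3 - <<'E'
from look import *
for c in('top','scene'):
  viewer.snapshot(c)
  for q in('cover_bar','tin','lid_knob'): print(c,q,[(r['conf'],r['position']) for r in pinpoint(c,q)])
E
```

```text
t: 53.08
position: [0.3965, 0.3081, 0.2493]
tool_rot: [3.141, 0.006, -0.001]
force: [-0.5, 0.3, -0.1]
finger_gap: 0.06
grip_force: 0.0
t 53.075 pos [0.3965 0.3081 0.2493] psi 0.23 tilt [-0.0005 -0.0004 -1.    ] gap 0.06 grip 0.0 F [-0.5  0.3 -0.1]
.595,-.3045,.022,0 rz 0.23 shift after turn [0.1985 0.6126 0.2273] (or half-turn) [-0.1985 -0.6126  0.2273] norm/62mm 11.015127787167355
top cover_bar [(0.78, [0.3969, 0.3093, 0.0969])]
top tin [(0.64, [0.6535, -0.0998, -0.0035])]
top lid_knob [(0.85, [0.599, -0.2996, 0.0372])]
scene cover_bar [(0.77, [0.3949, 0.3114, 0.0988])]
scene tin [(0.6, [0.6587, -0.1037, 0.0021])]
scene lid_knob [(0.96, [0.5962, -0.3068, 0.0378])]
```

Bar z is 97–99 mm, so the cover is shut. On to the lid.

```bash
python3 -m jog '[{"tx":0.018,"ty":0.0557,"tz":0,"rx":0,"ry":0,"rz":0,"claw":0.7},{"tx":0.018,"ty":0.0557,"tz":0,"rx":0,"ry":0,"rz":0,"claw":0.7},{"tx":0.018,"ty":0.0557,"tz":0,"rx":0,"ry":0,"rz":0,"claw":0.7},{"tx":0.018,"ty":0.0557,"tz":0,"rx":0,"ry":0,"rz":0,"claw":0.7},{"tx":0.018,"ty":0.0557,"tz":0,"rx":0,"ry":0,"rz":0,"claw":0.7},{"tx":0.018,"ty":0.0557,"tz":0,"rx":0,"ry":0,"rz":0,"claw":0.7},{"tx":0.018,"ty":0.0557,"tz":0,"rx":0,"ry":0,"rz":0,"claw":0.7},{"tx":0.018,"ty":0.0557,"tz":0,"rx":0,"ry":0,"rz":0,"claw":0.7},{"tx":0.018,"ty":0.0557,"tz":0,"rx":0,"ry":0,"rz":0,"claw":0.7},{"tx":0.018,"ty":0.0557,"tz":0,"rx":0,"ry":0,"rz":0,"claw":0.7},{"tx":0.018,"ty":0.0557,"tz":0,"rx":0,"ry":0,"rz":0,"claw":0.7},{"tx":0,"ty":0,"tz":0.06,"rx":0,"ry":0,"rz":0,"claw":0.7},{"tx":0,"ty":0,"tz":0.06,"rx":0,"ry":0,"rz":0,"claw":0.7},{"tx":0,"ty":0,"tz":0,"rx":0,"ry":0,"rz":0,"claw":0.7},{"tx":0,"ty":0,"tz":0,"rx":0,"ry":0,"rz":0,"claw":0.7}]' 60; python3 to.py .595,-.3045,.022,0; python3 - <<'E'
from look import *
# tin rim centre from depth (arm may hide part)
p,d,X=cloud('top'); z=X[...,2]
M=(np.hypot(X[...,0]-.655,X[...,1]+.102)<.07)&(z>.068)&(z<.085)
Q=X[M][:,:2]; A=np.c_[2*Q,np.ones(len(Q))]; s=np.linalg.lstsq(A,(Q**2).sum(1),rcond=None)[0]
print('rim',len(Q),s[:2],np.sqrt(s[2]+s[0]**2+s[1]**2),cv2.minEnclosingCircle((Q*1000).astype(np.float32)))
E
```

```text
t: 55.35
position: [0.5972, -0.3045, 0.132]
tool_rot: [3.14, 0.005, 0.003]
force: [0.2, -0.3, 0.9]
finger_gap: 0.0597
grip_force: 0.0
t 55.35 pos [ 0.5972 -0.3045  0.132 ] psi 0.17 tilt [ 0.0022 -0.0017 -1.    ] gap 0.0597 grip 0.0 F [ 0.2 -0.3  0.9]
.595,-.3045,.022,0 rz 0.17 shift after turn [-0.0022 -0.      0.11  ] (or half-turn) [0.0022 0.     0.11  ] norm/62mm 1.77444856166292
rim 254 [ 0.654  -0.1012] 0.05320922732933388 ((654.411865234375, -101.79722595214844), 55.41523742675781)
```

```bash
python3 -m jog '[{"tx":-0.002,"ty":0,"tz":0.05,"rx":0,"ry":0,"rz":0,"claw":0.7},{"tx":0,"ty":0,"tz":0.04,"rx":0,"ry":0,"rz":0,"claw":0.7},{"tx":0,"ty":0,"tz":0.02,"rx":0,"ry":0,"rz":0,"claw":0.7},{"tx":0,"ty":0,"tz":0,"rx":0,"ry":0,"rz":0,"claw":0.7},{"tx":0,"ty":0,"tz":0,"rx":0,"ry":0,"rz":0,"claw":0},{"tx":0,"ty":0,"tz":0,"rx":0,"ry":0,"rz":0,"claw":0},{"tx":0,"ty":0,"tz":0,"rx":0,"ry":0,"rz":0,"claw":0},{"tx":0,"ty":0,"tz":0,"rx":0,"ry":0,"rz":0,"claw":0},{"tx":0,"ty":0,"tz":0,"rx":0,"ry":0,"rz":0,"claw":0}]' 80; python3 to.py .6545,-.1015,.0818,0
```

```text
t: 56.52
position: [0.5956, -0.305, 0.0223]
tool_rot: [3.139, 0.004, 0.005]
force: [-0.6, 0.1, 7.1]
finger_gap: 0.0242
grip_force: 78.5
t 56.525 pos [ 0.5956 -0.305   0.0223] psi 0.14 tilt [ 0.0034 -0.0025 -1.    ] gap 0.0242 grip 78.52341771125793 F [-0.6  0.1  7.1]
.6545,-.1015,.0818,0 rz 0.14 shift after turn [ 0.0589 -0.2035 -0.0595] (or half-turn) [-0.0589  0.2035 -0.0595] norm/62mm 3.5494477892812304
```

```bash
python3 -m jog '[{"tx":0,"ty":0,"tz":-0.02,"rx":0,"ry":0,"rz":0,"claw":0},{"tx":0,"ty":0,"tz":-0.04,"rx":0,"ry":0,"rz":0,"claw":0},{"tx":0,"ty":0,"tz":-0.04,"rx":0,"ry":0,"rz":0,"claw":0},{"tx":0,"ty":0,"tz":-0.03,"rx":0,"ry":0,"rz":0,"claw":0},{"tx":0.0098,"ty":-0.0339,"tz":0,"rx":0,"ry":0,"rz":0,"claw":0},{"tx":0.0098,"ty":-0.0339,"tz":0,"rx":0,"ry":0,"rz":0,"claw":0},{"tx":0.0098,"ty":-0.0339,"tz":0,"rx":0,"ry":0,"rz":0,"claw":0},{"tx":0.0098,"ty":-0.0339,"tz":0,"rx":0,"ry":0,"rz":0,"claw":0},{"tx":0.0098,"ty":-0.0339,"tz":0,"rx":0,"ry":0,"rz":0,"claw":0},{"tx":0.0098,"ty":-0.0339,"tz":0,"rx":0,"ry":0,"rz":0,"claw":0},{"tx":0,"ty":0,"tz":0,"rx":0,"ry":0,"rz":0,"claw":0},{"tx":0,"ty":0,"tz":0,"rx":0,"ry":0,"rz":0,"claw":0},{"tx":0,"ty":0,"tz":0,"rx":0,"ry":0,"rz":0,"claw":0}]' 80; python3 to.py .6545,-.1015,.0818,0; python3 - <<'E'
from look import *
for c in('top','scene'):
  p,d=viewer.snapshot(c)
  for q in('lid_knob',): print(c,q,[(r['conf'],r['position']) for r in pinpoint(c,q)])
p,d,X=cloud('top'); z=X[...,2]
M=(np.hypot(X[...,0]-.655,X[...,1]+.102)<.075)&(p[...,1]>p[...,0]*1.3)&(z>.12)
Q=X[M]; print('flange',len(Q),cv2.minEnclosingCircle((Q[:,:2]*1000).astype(np.float32)), np.linalg.lstsq(np.c_[Q[:,:2]-[.655,-.102],np.ones(len(Q))],Q[:,2],rcond=None)[0])
E
```

```text
t: 58.15
position: [0.6522, -0.1014, 0.15]
tool_rot: [3.141, 0.002, 0.0]
force: [0.3, -0.3, -1.8]
finger_gap: 0.0243
grip_force: 78.8
t 58.15 pos [ 0.6522 -0.1014  0.15  ] psi 0.08 tilt [ 0.0003 -0.0004 -1.    ] gap 0.0243 grip 78.77333521842957 F [ 0.3 -0.3 -1.8]
.6545,-.1015,.0818,0 rz 0.08 shift after turn [0.0023 0.0001 0.0682] (or half-turn) [-0.0023 -0.0001  0.0682] norm/62mm 1.1011357777544968
top lid_knob [(0.74, [0.6542, -0.1002, 0.1666])]
scene lid_knob []
flange 180 ((641.3718872070312, -94.52415466308594), 49.37702560424805) [-3.256   0.4369  0.1298]
```

```bash
python3 -m jog '[{"tx":0.002,"ty":0,"tz":0.03,"rx":0,"ry":0,"rz":0,"claw":0},{"tx":0,"ty":0,"tz":0.015,"rx":0,"ry":0,"rz":0,"claw":0},{"tx":0,"ty":0,"tz":0.01,"rx":0,"ry":0,"rz":0,"claw":0},{"tx":0,"ty":0,"tz":0.006,"rx":0,"ry":0,"rz":0,"claw":0},{"tx":0,"ty":0,"tz":0.005,"rx":0,"ry":0,"rz":0,"claw":0},{"tx":0,"ty":0,"tz":0.0015,"rx":0,"ry":0,"rz":0,"claw":0},{"tx":0,"ty":0,"tz":0,"rx":0,"ry":0,"rz":0,"claw":0},{"tx":0,"ty":0,"tz":0,"rx":0,"ry":0,"rz":0,"claw":0}]' 80; python3 to.py
```

```text
t: 59.4
position: [0.6546, -0.1004, 0.0825]
tool_rot: [3.141, 0.004, 0.001]
force: [0.6, 0.5, -2.3]
finger_gap: 0.024
grip_force: 78.7
t 59.4 pos [ 0.6546 -0.1004  0.0825] psi 0.15 tilt [ 0.0007 -0.0002 -1.    ] gap 0.024 grip 78.71841073036194 F [ 0.6  0.5 -2.3]
```

```bash
python3 -m jog '[{"tx":0,"ty":0,"tz":0.0005,"rx":0,"ry":0,"rz":0,"claw":0},{"tx":0,"ty":0,"tz":0,"rx":0,"ry":0,"rz":0,"claw":0.5},{"tx":0,"ty":0,"tz":0,"rx":0,"ry":0,"rz":0,"claw":0.6},{"tx":0,"ty":0,"tz":0,"rx":0,"ry":0,"rz":0,"claw":0.6},{"tx":0,"ty":0,"tz":-0.03,"rx":0,"ry":0,"rz":0,"claw":0.6},{"tx":0,"ty":0,"tz":-0.05,"rx":0,"ry":0,"rz":0,"claw":0.6},{"tx":0,"ty":0,"tz":-0.05,"rx":0,"ry":0,"rz":0,"claw":0.6},{"tx":-0.05,"ty":0.03,"tz":0,"rx":0,"ry":0,"rz":0,"claw":0.6},{"tx":-0.05,"ty":0.03,"tz":0,"rx":0,"ry":0,"rz":0,"claw":0.6},{"tx":-0.05,"ty":0.03,"tz":0,"rx":0,"ry":0,"rz":0,"claw":0.6},{"tx":-0.05,"ty":0.03,"tz":0,"rx":0,"ry":0,"rz":0,"claw":0.6},{"tx":0,"ty":0.03,"tz":0,"rx":0,"ry":0,"rz":0,"claw":0.6},{"tx":0,"ty":0,"tz":0,"rx":0,"ry":0,"rz":0,"claw":0.6}]' 80; python3 - <<'E'
from look import *
p,d,X=cloud('top'); z=X[...,2]
save('scene','s12')
M=(np.hypot(X[...,0]-.655,X[...,1]+.102)<.07)&(z>.07)&(z<.09)&(np.hypot(X[...,0]-.655,X[...,1]+.102)>.02)
Q=X[M]; print('flange',len(Q),cv2.minEnclosingCircle((Q[:,:2]*1000).astype(np.float32)), np.linalg.lstsq(np.c_[Q[:,:2]-[.655,-.102],np.ones(len(Q))],Q[:,2],rcond=None)[0])
for c in('top','scene'):
  viewer.snapshot(c)
  for q in('lid_knob','tin','cover_bar','glue','tape','carton'): print(c,q,[(r['conf'],r['position']) for r in pinpoint(c,q)][:2])
E
```

```text
t: 61.02
position: [0.4543, -0.2527, 0.2121]
tool_rot: [3.141, -0.001, 0.001]
force: [0.1, 0.6, 0.4]
finger_gap: 0.0511
grip_force: 0.0
flange 1712 ((655.047119140625, -101.7391586303711), 58.063838958740234) [-0.0015 -0.0014  0.0789]
top lid_knob [(0.69, [0.6583, -0.0954, 0.096])]
top tin [(0.6, [0.8023, 0.0417, 0.0027])]
top cover_bar [(0.62, [0.3971, 0.3098, 0.0975])]
top glue [(0.76, [0.7852, -0.1878, 0.001])]
top tape [(0.57, [0.675, -0.4253, -0.0])]
top carton [(0.84, [0.802, 0.0419, 0.0039])]
scene lid_knob [(0.97, [0.6555, -0.104, 0.1005])]
scene tin [(0.73, [0.6557, -0.105, 0.0016])]
scene cover_bar [(0.94, [0.3945, 0.313, 0.1012]), (0.73, [0.7817, -0.1938, -0.0014])]
scene glue [(0.83, [0.7828, -0.1924, -0.0022])]
scene tape [(0.72, [0.6749, -0.4253, -0.0011])]
scene carton [(0.95, [0.7981, 0.0442, 0.0003])]
```

View pics/s12.png

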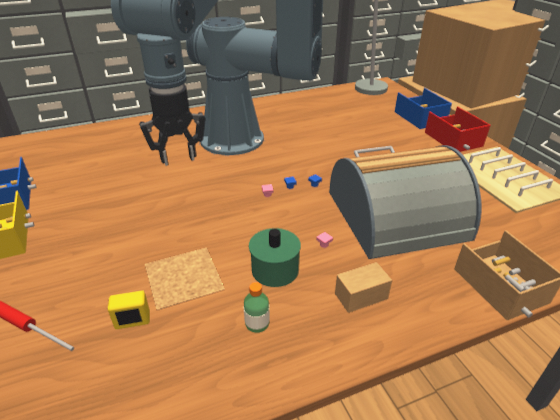

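The lid sits level on the tin (px (274,250), flange at 79 mm, centred). The cover is shut (bar at px (375,150)), and the glue, tape and carton have not moved. Handing in.

```bash
python3 -c "
from cell import order
print(order.hand_in())"
```

```text
the job is handed in; nothing more can be done
None
```

The job is done and handed in at about 61 s: three brass knobs are in the tin, both hinges are in the tray, the cover is rolled fully shut, the lid is set level on the tin, and the glue, tape and carton did not move; the hand-in returned no verdict.

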